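# Take the lid off the accessory case and stand it in the rack

## Robot

A 6-joint arm with a two-finger parallel gripper is mounted at the origin on the work surface. World frame = base frame: x ahead of the robot, y to its left, z up, the work surface at z = 0. Lengths are in m, angles in rad, forces in N, time in s.
With the tool pointing down it reaches from about 0.35 to 0.775 m from the base axis. Payload 7.3 kg.
Tool frame: the origin (TCP) lies on the centre line of the jaws, within the pads' length; the fingertips stand 17 mm ahead of it and the grasp point (between the pads) lies 2 mm behind it (robot.tip_extent is the distance from the TCP to the fingertips, in m); z points along the fingers, y is the line along which they close (so a half turn about z gives the same grasp; the last joint's range is limited). The gripper opens to 92 mm and grips with 3 to 60 N. Pads are 19 mm wide; open, the fingers measure 130 mm over their backs; the gripper's body (75 mm by 190 mm) begins 47 mm behind the grasp point.
Start: joints at [-1.334, 0.342, 1.524, -0, 1.275, -0.146], TCP at [0.196, -0.487, 0.244] pointing down, gripper open.
Joint ranges: [-2.53, 2.53], [-0.77, 2.02], [0.04, 2.7], [-1, 4.14], [0.28, 2.66], [-3.11, 3.11]. Speed limits (rad/s): [2.57, 2.57, 3.14, 3.14, 3.14, 3.14].

## Interface

Orientations are given as [roll, pitch, yaw] about the fixed x, y, z axes, in that order (R = Rz(yaw) Ry(pitch) Rx(roll)).
In Python, from cell import robot gives the robot as it stands.
- The arm moves only by the tool step_arm, never from a script. Its argument "motion" is a list of rows, each a list of 2 entries, a list of its own where there are three numbers: the shift along the tool's x, y, z in units of 60 mm (1.0 is 60 mm), then the turn about the tool's z in rad. In form: [[[x, y, z], spin], ...]. A call has 1 to 10 rows; each row is the pose to reach, as a shift and turn from the pose commanded when the call began, along the tool's axes at that moment; what a row does not reach only later rows make up. A row lasts 1/8 s, in which the tool goes at most 62.5 mm and 10.7 degrees, less where a joint would pass 70% of its speed; a pose out of reach is approached as far as the arm can. A call with a gripper value outside its range is refused whole. "hand" is the closure in counts, from 0 (fully open) to 255 (shut), set as the call begins (left out, the last holds). The fingers move at their own pace and stop on an object; "squeeze" is the grip in N (left out, the last holds). Time passes only in rows, so rows that repeat a pose let the fingers close. It gives the time, the measured TCP pose, the force, the opening and the grip force at its end, in the units of the state.
- robot.observe(): the state, without advancing time (a new reading comes with each control period).
- robot.read_camera(name): name is "scene" or "top" or "wrist"; returns a dict with "pixels" (400x640x3 uint8, red, green, blue), "intrinsics" (3x3 intrinsics, pixels), "xyz" and "rotation" of the camera in the world; the wrist camera has in their place "T_tool_cam" (4x4, takes a point from camera to tool coordinates, whose origin is the TCP and whose axes are the flange's). Camera axes: x right, y up, looking along -z (the intrinsics and any distortion apply to the point x, -y, -z); pixel columns grow to the right and rows downward; lengths in m; the calibration is good to about 2 mm. A picture is of the moment at which its call begins: read the wrist's pose just before it. There is no depth.
- robot.hand_in(): hands the job in; it is judged then, once.
The state is a dict: "time": time; "qpos": joint angles; "qvel": joint speeds; "joint_efforts": joint torques, N m; "tool_pos": TCP position; "tool_rot": TCP orientation; "contact_force": force on the tool from outside, world axes, zero at the start; "torque": the same for the moment, N m; "opening": finger opening in m; "grip_force": force on a finger pad.
Only numpy, scipy, OpenCV 4.12 (cv2) and the standard library are available. Lean on these libraries where they do the work, as an engineer would, in place of code of your own. Each camera call takes 0.05 s, during which the arm holds its last target. There are 200 camera calls.

## Task

Take the lid off the teal accessory case for cleaning: swing it up on its hinge pins until it stands upright, then, still upright, lift it straight up clear of the pins. Stand it handle-up in the lid rack, hooks down between the front lip and the back bars and leaning back on the bars, set down gently and let go: do not let the lid slam or drop at any time, and leave the spray bottle, the dumbbell and the black knob where they are.

Things in the scene. Friction and masses are not known exactly. Their poses are not given: they have to be found in the camera images.
- case_pins (a point): Fixed: middle of the case's hinge line, on the axis of its two level steel pins (10 mm thick, at y = -82 to -46 and 46 to 82). x points level from the case's front to its back, y along the pins, z up. The case is an open teal box, 120 (x) x 180 (y) x 80 high, foot on the table; its back wall is 18 mm in front (-x) of this point, its rim 4 mm below it.
- case_stop (a point): Fixed: top middle of the front face of the upright plate, 60 mm wide, 13 mm behind the pins and 50 mm above them (axes as case_pins). A lid let go just past upright rests on it, about 10 degrees past upright; let go before upright it falls shut: the hinge has no friction.
- case_lamp (a point): Fixed: middle of the underside of the LED lamp bar over the pins, 40 (x) x 240 (y) x 26; 17 mm behind the pins and 325 mm above them, so 135 mm above the upright lid's handle. A hand pointing straight down on that handle would strike it: tilt it, its body leaning to the case's -x by about 25 to 45 degrees. Post, 20 mm thick, 55 mm behind this point.
- lid_handle (a point): Middle of the loose lid's handle: round steel bar 12 mm thick, 120 mm long along the lid's y, in the plane of the plate and 48 mm (centre to edge) beyond its front edge, on two 10 mm side rods 110 mm apart. Fingers can straddle it, and it turns between them. Axes: x from handle to hooks, z out of the upper face; shut, parallel to case_pins. Shut it is 84 mm above the table.
- lid_hooks (a point): Middle of the lid's hinge line, 190 mm along lid +x from the handle bar; on case_pins while the lid is on its pins. Two steel hooks at y = -66 and 66, 20 mm wide, 21 mm thick, ends 12 mm past this point; each has a 13 mm slot over a pin, open to lid +x, so downward when upright: raising it 17 mm frees it. While swinging, keep the handle 190 mm from the pins: 10 mm more may unhook it.
- lid: The teal lid, loose, about 0.35 kg: origin at the middle of its plate, 122 (x) x 184 (y) x 8 mm; axes as lid_handle. Its hinge line is 81 mm along +x, its handle 109 mm along -x. An 8 mm lip under the plate, just inside the case's front wall when shut, keeps it from sliding forward.
- rack_seat (a point): Fixed lid rack: this point is on its floor (12 mm above the table; floor 220 mm long in y), mid-way between lip and bars, where the lid's hooks stand. x points level from the front lip to the back bars, y along the rack, z up. Lip: inner face at x = -22, 26 mm above the floor. A lid standing here leans back about 15 to 25 degrees, hooks down, handle up, either face to the front.
- rack_bar (a point): Fixed: middle of the rack's top back bar, level along y, 10 mm thick, 170 mm long, 45 mm behind and 100 mm above rack_seat. Three 10 mm bars (y = -85, 0, 85) slope down from it to x = 24 on the rack's floor. The standing lid leans on this bar.
- spray: Bystander: white bottle, 60 mm diameter, 160 high; origin under its base.
- dumbbell: Bystander: black rubber and steel dumbbell, 160 long (y) x 56 x 56; origin under its middle.
- knob: Bystander: black round clamp knob, 64 mm diameter, 45 high; origin under its base.
There are look-alikes about, which are no part of the job. Of the things shaped like the part that bears rack_seat, the grey one is meant.

How it is judged:
By the outcome, as a careful person would: the job done as asked, in the order asked, and still so for the second after the job is handed in, with the robot touching nothing.
It also fails if it takes over 58 s, if anything falls off the work surface, if the arm or the gripper's body presses on something with over 40 N, if the wrist force passes 120 N, or if a joint passes its speed limit or range.

## Working session

There is one attempt and no reset: what is moved stays moved. The work goes in short steps, Python scripts to look and compute and a tool call to move; the robot and the scene stay as the last step left them, time stands still between calls to the robot, and variables do not carry over. Pictures are saved under pics/ and viewed, at most 10 in all, crops included, and the job is handed in when it is done.

Besides the shell and the picture viewer there is one more tool, called after "Emit:" as name(argument=value, ...), one argument or row to a line, values as JSON. step_arm: Moves the arm, as the interface text tells. Its arguments: {"type":"object","properties":{"motion":{"type":"array"},"hand":{"type":"number"},"squeeze":{"type":"number"}},"required":["motion"]}

```bash
mkdir -p pics; ls; python3 - <<'E'
from cell import robot
import cv2,json
import numpy as np
s=robot.observe();print(s)
for n in("scene","top","wrist"):
    c=robot.read_camera(n);cv2.imwrite(f"pics/{n}0.png",c["pixels"][:,:,::-1])
    print(n,{k:np.round(v,4).tolist() for k,v in c.items() if k!="pixels"})
E
```

```text
pics
{'time': 0.0, 'qpos': array([-1.33397932e+00,  3.42713414e-01,  1.52504123e+00, -2.35018699e-05,
        1.27538231e+00, -1.46009934e-01]), 'qvel': array([ 0.00024324, -0.00128937, -0.00040843,  0.00129447,  0.00110986,
        0.00022922]), 'joint_efforts': array([-1.22250778e-03, -4.31246281e+01, -2.44219655e+01,  7.16268551e-02,
        5.59550640e-02, -1.17703407e-04]), 'tool_pos': array([ 0.196028  , -0.48661066,  0.24304132]), 'tool_rot': array([-3.14006152e+00, -2.02447457e-04,  3.82833642e-01]), 'contact_force': array([-0.56782864, -0.71124711, -0.07934322]), 'torque': array([-0.00990331,  0.00200088,  0.05952564]), 'grip_force': 0.0, 'opening': 0.09178733833855558}
scene {'intrinsics': [[363.7787, 0.0, 324.6481], [0.0, 363.7787, 201.9105], [0.0, 0.0, 1.0]], 'xyz': [1.4302, 0.1412, 0.9198], 'rotation': [0.9238, 0.0154, 1.6064]}
top {'intrinsics': [[406.0269, 0.0, 320.478], [0.0, 406.0269, 204.2551], [0.0, 0.0, 1.0]], 'xyz': [0.3897, 0.1009, 1.4427], 'rotation': [0.1219, 0.0191, -1.5937]}
wrist {'intrinsics': [[329.0657, 0.0, 323.8998], [0.0, 329.0657, 196.7165], [0.0, 0.0, 1.0]], 'T_tool_cam': [[0.0004, 0.9534, 0.3016, 0.0817], [1.0, -0.0002, -0.0006, 0.0002], [-0.0005, 0.3016, -0.9534, -0.1409], [0.0, 0.0, 0.0, 1.0]]}
```

View pics/top0.png

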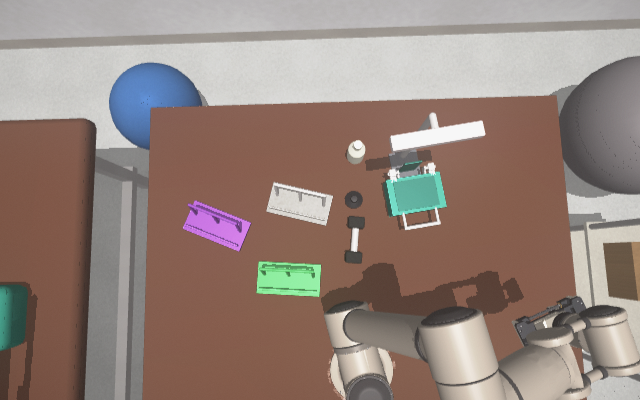

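View pics/scene0.png

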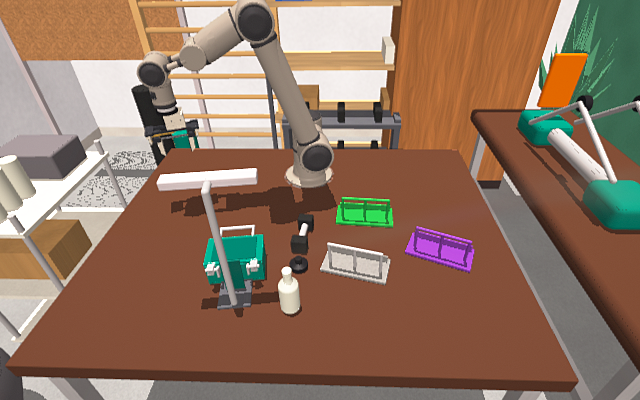

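The top view shows three racks: purple (216,225), grey (300,203) and green (289,279). The grey one matches the description. The case is at (416,193) with its handle at (422,225), and the lamp at (437,135). I'll confirm with one enlarged crop.

```bash
cat > h.py <<'E'
import numpy as np,cv2
from scipy.spatial.transform import Rotation as Ro
from cell import robot
def cam(n):
    s=robot.observe();c=robot.read_camera(n)
    if "xyz" in c: c["R"]=Ro.from_euler("xyz",c["rotation"]).as_matrix();c["p"]=np.array(c["xyz"])
    else:
        T=np.eye(4);T[:3,:3]=Ro.from_euler("xyz",s["tool_rot"]).as_matrix();T[:3,3]=s["tool_pos"]
        T=T@np.array(c["T_tool_cam"]);c["R"]=T[:3,:3];c["p"]=T[:3,3]
    return c
def ray(c,u,v):
    d=np.linalg.inv(c["intrinsics"])@[u,v,1];return c["R"]@(d*[1,-1,-1])
def hit(c,uv,z):
    d=ray(c,*uv);return c["p"]+d*(z-c["p"][2])/d[2]
def proj(c,P):
    q=(np.atleast_2d(P)-c["p"])@c["R"]*[1,-1,-1];q=q@np.array(c["intrinsics"]).T;return q[:,:2]/q[:,2:]
E
python3 - <<'E'
from h import *
c=cam("top");p=c["pixels"][:,:,::-1]
cv2.imwrite("pics/c1.png",cv2.resize(p[105:305,240:500],None,fx=3,fy=3,interpolation=cv2.INTER_CUBIC))
for n,uv,z in [("handleL",(404,227),.084),("handleR",(440,222),.084),("rack",(300,203),.012)]:print(n,hit(c,uv,z))
E
```

```text
handleL [ 0.47322386 -0.15387599  0.084     ]
handleR [ 0.48701105 -0.27425827  0.084     ]
rack [0.57184361 0.19682114 0.012     ]
```

View pics/c1.png

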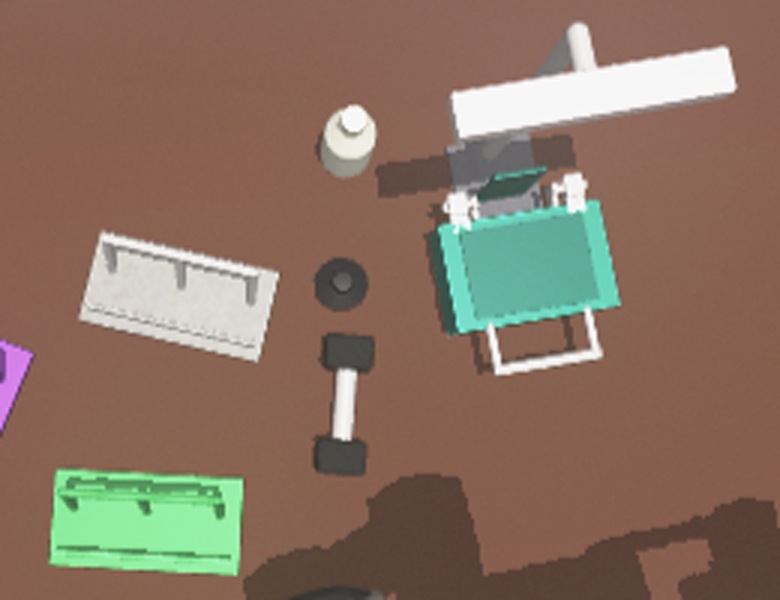

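The grey rack is confirmed: its bar is on the far, +x side (crop 103,237 to 276,272) and its lip on the near side. Next I need the hand's shape and precise scene measurements.

```bash
python3 - <<'E'
from h import *
c=cam("top");p=c["pixels"].astype(int);s=cam("scene");q=s["pixels"][:,:,::-1]
t=p[:,:,::-1].astype(np.uint8)
A=cv2.resize(t[270:400,480:640],(480,390),interpolation=cv2.INTER_CUBIC);B=cv2.resize(q[80:210,120:226],(318,390),interpolation=cv2.INTER_CUBIC)
cv2.imwrite("pics/c2.png",np.hstack([A,B]))
# bright/grey masks
g=(p.min(2)>150)&(p.max(2)-p.min(2)<30)
n,l,st,ce=cv2.connectedComponentsWithStats(g.astype(np.uint8))
for i in range(1,n):
    if st[i,4]>40 and 150<ce[i,0]<520 and 90<ce[i,1]<310:
        ys,xs=np.nonzero(l==i);r=cv2.minAreaRect(np.c_[xs,ys].astype(np.float32));print(st[i],np.round(ce[i],1),np.round(cv2.boxPoints(r),1).tolist())
te=(p[:,:,1]-p[:,:,0]>50)&(abs(p[:,:,1]-p[:,:,2])<60)
te[:160]=0;te[240:]=0;te[:,:370]=0;te[:,460:]=0
ys,xs=np.nonzero(te);r=cv2.minAreaRect(np.c_[xs,ys].astype(np.float32));print("teal",len(xs),r,cv2.boxPoints(r).tolist())
E
```

```text
[ 390  112   95   39 1610] [437.  134.2] [[387.0, 119.69999694824219], [479.6000061035156, 103.9000015258789], [484.8999938964844, 135.3000030517578], [392.3999938964844, 151.0]]
[348 140  17  18 225] [356.4 149. ] [[345.0, 149.0], [356.5, 137.5], [368.0, 149.0], [356.5, 160.5]]
[424 162  12  14 103] [429.9 168.4] [[424.0, 162.0], [435.0, 162.0], [435.0, 175.0], [424.0, 175.0]]
[388 167  13  15 114] [393.5 173.8] [[386.0, 171.0], [396.0, 166.0], [401.6000061035156, 177.1999969482422], [391.6000061035156, 182.1999969482422]]
[402 169  16   7  52] [409.8 172.6] [[401.79998779296875, 172.3000030517578], [416.5, 168.89999389648438], [417.5, 173.0], [402.79998779296875, 176.39999389648438]]
[ 266  182   67   44 1745] [299.3 203.9] [[265.70001220703125, 211.10000610351562], [272.70001220703125, 181.39999389648438], [332.6000061035156, 195.5], [325.6000061035156, 225.1999969482422]]
[402 207  39  23 196] [421.7 222.2] [[401.70001220703125, 213.1999969482422], [436.8999938964844, 206.60000610351562], [440.1000061035156, 223.8000030517578], [404.8999938964844, 230.39999389648438]]
[351 228   8  24 150] [354.4 239.3] [[350.3999938964844, 250.6999969482422], [352.20001220703125, 227.60000610351562], [358.5, 228.10000610351562], [356.70001220703125, 251.1999969482422]]
teal 1961 ((414.6471862792969, 186.78489685058594), (49.94219207763672, 54.91798400878906), 79.3803482055664) [[383.0566101074219, 167.3018798828125], [437.0339660644531, 157.18112182617188], [446.2377624511719, 206.26791381835938], [392.2604064941406, 216.388671875]]
```

View pics/c2.png

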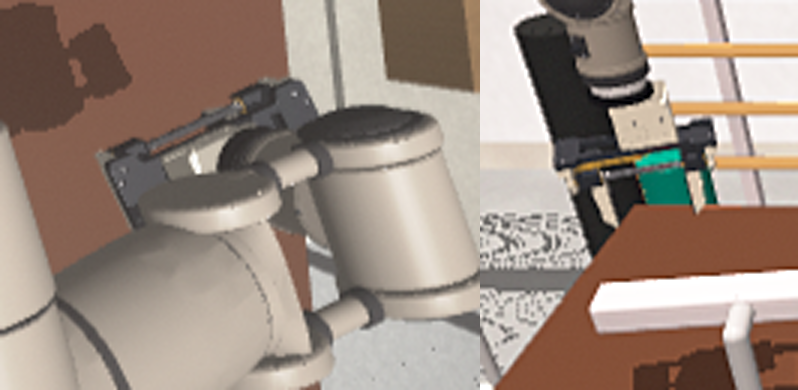

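Emit:
step_arm(
  motion=[
    [[0.8, -1, -1], -0.18],
    [[1.6, -2, -2], -0.36],
    [[2.4, -3, -3], -0.54],
    [[3.2, -4, -4], -0.72],
    [[4, -5, -5], -0.9],
    [[4.8, -6, -6], -1.08],
    [[5.6, -7.2, -6.7], -1.2],
    [[5.6, -7.2, -6.7], -1.3],
    [[5.6, -7.2, -6.7], -1.3],
  ],
)

```text
time: 1.42
tool_pos: [0.3211, -0.0524, 0.5812]
tool_rot: [3.141, 0.001, 1.683]
contact_force: [0.4, -0.4, 0.5]
opening: 0.0918
grip_force: 0.0
```

```bash
python3 - <<'E'
from h import *
s=robot.observe();print({k:np.round(s[k],3) for k in("time","qpos","tool_pos","tool_rot")})
E
```

```text
{'time': np.float64(1.425), 'qpos': array([-0.399, -0.067,  1.101, -0.   ,  2.107, -0.512]), 'tool_pos': array([ 0.321, -0.052,  0.581]), 'tool_rot': array([3.141e+00, 1.000e-03, 1.683e+00])}
```

Emit:
step_arm(
  motion=[
    [[0.9, 0, 0], 0],
    [[1.8, -0.1, 0], 0],
    [[2.7, -0.2, 0], 0],
    [[2.7, -0.2, -1], 0],
    [[2.7, -0.2, -2], 0],
    [[2.7, -0.2, -3], 0],
    [[2.7, -0.2, -4], 0],
    [[2.7, -0.2, -5], 0],
    [[2.7, -0.2, -5.5], 0],
  ],
)

```text
time: 2.55
tool_pos: [0.3677, 0.1325, 0.7361]
tool_rot: [3.037, 0.003, 1.683]
contact_force: [-0.1, -1.0, 0.0]
opening: 0.0914
grip_force: 0.0
```

```bash
cat > st.py <<'E'
from h import *
s=robot.observe();print({k:np.round(s[k],3) for k in("time","qpos","tool_pos","tool_rot","contact_force","opening","grip_force")})
R=Ro.from_euler("xyz",s["tool_rot"]).as_matrix();print("axes x,y,z:",np.round(R.T,3).tolist())
E
python3 st.py
```

```text
{'time': np.float64(2.55), 'qpos': array([ 0.155,  0.339,  0.042, -0.015,  2.657,  0.029]), 'tool_pos': array([0.368, 0.133, 0.736]), 'tool_rot': array([3.037e+00, 3.000e-03, 1.683e+00]), 'contact_force': array([-0.056, -0.975,  0.011]), 'opening': np.float64(0.091), 'grip_force': np.float64(0.0)}
axes x,y,z: [[-0.112, 0.994, -0.003], [0.988, 0.112, 0.104], [0.104, 0.009, -0.995]]
```

Emit:
step_arm(
  motion=[
    [[0, -0.5, -1], 0],
    [[0, -1, -2], 0],
    [[0, -1.5, -3], 0],
    [[0, -2, -4], 0],
    [[0, -2, -4], 0],
    [[0, -2, -4], 0],
  ],
)

```text
time: 3.3
tool_pos: [0.3083, 0.1471, 0.7699]
tool_rot: [2.941, 0.002, 1.683]
contact_force: [0.3, -0.3, -0.5]
opening: 0.0921
grip_force: 0.0
```

```bash
python3 st.py
```

```text
{'time': np.float64(3.3), 'qpos': array([ 0.245,  0.247,  0.038, -0.061,  2.657,  0.076]), 'tool_pos': array([0.308, 0.147, 0.77 ]), 'tool_rot': array([2.941e+00, 2.000e-03, 1.683e+00]), 'contact_force': array([ 0.326, -0.328, -0.545]), 'opening': np.float64(0.092), 'grip_force': np.float64(0.0)}
axes x,y,z: [[-0.112, 0.994, -0.002], [0.974, 0.11, 0.199], [0.198, 0.021, -0.98]]
```

Emit:
step_arm(
  motion=[
    [[0, -1, -0.5], 0],
    [[0, -2, -1], 0],
    [[0, -3, -1.5], 0],
    [[0, -3.5, -2], 0],
    [[0, -3.5, -2], 0],
    [[0, -3.5, -2], 0],
  ],
)

```text
time: 4.05
tool_pos: [0.086, 0.1231, 0.7872]
tool_rot: [2.903, -0.008, 1.688]
contact_force: [0.8, 1.0, 0.1]
opening: 0.092
grip_force: 0.0
```

```bash
python3 st.py
```

```text
{'time': np.float64(4.05), 'qpos': array([ 0.694, -0.119,  0.384, -0.265,  2.657,  0.329]), 'tool_pos': array([0.086, 0.123, 0.787]), 'tool_rot': array([ 2.903, -0.008,  1.688]), 'contact_force': array([0.829, 1.045, 0.08 ]), 'opening': np.float64(0.092), 'grip_force': np.float64(0.0)}
axes x,y,z: [[-0.117, 0.993, 0.008], [0.965, 0.112, 0.236], [0.234, 0.036, -0.972]]
```

Emit:
step_arm(
  motion=[
    [[0, 0.7, -1], 0],
    [[0, 1.4, -2], 0],
    [[0, 2, -3], 0],
    [[0, 2, -4], 0],
    [[0, 2, -5], 0],
    [[0, 2, -6], 0],
    [[0, 2, -6], 0],
  ],
)

```text
time: 4.92
tool_pos: [0.1421, 0.1268, 0.7999]
tool_rot: [2.867, -0.013, 1.687]
contact_force: [0.4, -0.9, 0.0]
opening: 0.0916
grip_force: 0.0
```

```bash
python3 st.py
```

```text
{'time': np.float64(4.925), 'qpos': array([ 0.443, -0.043,  0.258, -0.163,  2.657,  0.174]), 'tool_pos': array([0.142, 0.127, 0.8  ]), 'tool_rot': array([ 2.867, -0.013,  1.687]), 'contact_force': array([ 0.435, -0.891,  0.041]), 'opening': np.float64(0.092), 'grip_force': np.float64(0.0)}
axes x,y,z: [[-0.116, 0.993, 0.013], [0.956, 0.108, 0.271], [0.268, 0.044, -0.962]]
```

Emit:
step_arm(
  motion=[
    [[0, 1, -1], 0],
    [[0, 1, -2], 0],
    [[0, 1, -3], 0],
    [[0, 1, -4], 0],
    [[0, 1, -5], 0],
    [[0, 1, -6], 0],
    [[0, 1, -7], 0],
    [[0, 1, -8], 0],
    [[0, 1, -9], 0],
    [[0, 1, -10], 0],
  ],
)

```text
time: 6.18
tool_pos: [0.1233, 0.1223, 0.8064]
tool_rot: [2.831, -0.017, 1.687]
contact_force: [0.6, 0.1, 0.2]
opening: 0.0917
grip_force: 0.0
```

```bash
python3 st.py
```

```text
{'time': np.float64(6.175), 'qpos': array([ 0.521, -0.065,  0.246, -0.228,  2.657,  0.189]), 'tool_pos': array([0.123, 0.122, 0.806]), 'tool_rot': array([ 2.831, -0.017,  1.687]), 'contact_force': array([0.554, 0.135, 0.208]), 'opening': np.float64(0.092), 'grip_force': np.float64(0.0)}
axes x,y,z: [[-0.116, 0.993, 0.017], [0.946, 0.106, 0.305], [0.301, 0.051, -0.952]]
```

Emit:
step_arm(
  motion=[
    [[0, 1, -0.3], 0],
    [[0, 2, -0.6], 0],
    [[0, 3, -1], 0],
    [[0, 3, -2], 0],
    [[0, 3, -3], 0],
  ],
)

```text
time: 6.8
tool_pos: [0.2316, 0.1225, 0.813]
tool_rot: [2.796, -0.021, 1.688]
contact_force: [-1.2, 0.1, -0.5]
opening: 0.0918
grip_force: 0.0
```

```bash
python3 st.py
```

```text
{'time': np.float64(6.8), 'qpos': array([ 0.201,  0.101,  0.037, -0.018,  2.658,  0.069]), 'tool_pos': array([0.232, 0.123, 0.813]), 'tool_rot': array([ 2.796, -0.021,  1.688]), 'contact_force': array([-1.225,  0.096, -0.491]), 'opening': np.float64(0.092), 'grip_force': np.float64(0.0)}
axes x,y,z: [[-0.117, 0.993, 0.021], [0.935, 0.103, 0.339], [0.334, 0.06, -0.941]]
```

Emit:
step_arm(
  motion=[
    [[0, -0.5, -1], 0],
    [[0, -1, -2], 0],
    [[0, -1, -3], 0],
  ],
)

```text
time: 7.18
tool_pos: [0.1545, 0.1335, 0.8291]
tool_rot: [2.723, -0.021, 1.689]
contact_force: [0.2, -0.2, -0.1]
opening: 0.092
grip_force: 0.0
```

Emit:
step_arm(
  motion=[
    [[0, 0, -1], 0],
    [[0, 0, -2], 0],
    [[0, 0, -3], 0],
  ],
)

```text
time: 7.55
tool_pos: [0.1083, 0.1209, 0.8356]
tool_rot: [2.69, -0.026, 1.69]
contact_force: [0.0, 0.2, -0.1]
opening: 0.0918
grip_force: 0.0
```

```bash
python3 st.py
```

```text
{'time': np.float64(7.55), 'qpos': array([ 0.922,  0.006,  0.036, -0.694,  2.658,  0.121]), 'tool_pos': array([0.108, 0.121, 0.836]), 'tool_rot': array([ 2.69 , -0.026,  1.69 ]), 'contact_force': array([ 0.038,  0.244, -0.085]), 'opening': np.float64(0.092), 'grip_force': np.float64(0.0)}
axes x,y,z: [[-0.119, 0.993, 0.026], [0.895, 0.096, 0.436], [0.431, 0.075, -0.899]]
```

Tilting works by pushing against the arm's limits: the hand now leans 26°, with its y axis at azimuth 0.107. Next I'll measure the case and rack precisely.

```bash
cat > meas.py <<'E'
from h import *
c=cam("top");p=c["pixels"].astype(int);mn=p.min(2)
def roi(m,x0,y0,x1,y1):
    k=np.zeros_like(m);k[y0:y1,x0:x1]=m[y0:y1,x0:x1];return k
def fitline(m):
    ys,xs=np.nonzero(m);P=np.c_[xs,ys].astype(float);mu=P.mean(0);w,v=np.linalg.eigh(np.cov((P-mu).T));d=v[:,1];d*=np.sign(d[0]);t=(P-mu)@d
    return mu+d*(t.min()+0),mu+d*(t.max()),mu,len(P)
def rep(n,m,z):
    a,b,mu,k=fitline(m);A,B=hit(c,a,z),hit(c,b,z);d=A-B
    print(n,k,"px",np.round([a,b],1).tolist(),"pts",np.round(A[:2],4),np.round(B[:2],4),"mid",np.round((A+B)[:2]/2,4),"len",round(np.linalg.norm(d),4),"yaw_x",round(np.arctan2(-d[0],d[1]),4))
yy,xx=np.mgrid[0:400,0:640]
g=(mn>150)
h=roi(g,395,200,450,235)
# keep within 3px of lower edge
low=230.4+(xx-404.9)*(-6.6/35.2);rep("handle",h&(yy>low-5.0),.084)
for n,b in(("hookL",(386,164,402,184)),("hookR",(422,160,437,177))):
    ys,xs=np.nonzero(roi(g,*b));print(n,hit(c,(xs.mean(),ys.mean()),.094)[:2].round(4),xs.min(),xs.max(),ys.min(),ys.max())
r=roi(g,255,170,345,235)
print("rack brightness",np.percentile(mn[r],[5,25,50,75,95]))
for col in(285,300,315):print(col,[(y,int(mn[y,col])) for y in range(180,226)])
E
python3 meas.py
```

```text
handle 129 px [[404.9, 228.2], [440.0, 222.1]] pts [ 0.4693 -0.1565] [ 0.4868 -0.2743] mid [ 0.478  -0.2154] len 0.119 yaw_x 0.1476
hookL [ 0.6498 -0.1247] 388 399 167 182
hookR [ 0.668  -0.2487] 424 435 162 175
rack brightness [160.3 203.  207.  211.  226. ]
285 [(180, 79), (181, 80), (182, 82), (183, 80), (184, 115), (185, 201), (186, 237), (187, 229), (188, 143), (189, 153), (190, 209), (191, 212), (192, 211), (193, 204), (194, 198), (195, 202), (196, 203), (197, 204), (198, 206), (199, 206), (200, 204), (201, 203), (202, 201), (203, 204), (204, 209), (205, 208), (206, 207), (207, 204), (208, 197), (209, 184), (210, 191), (211, 146), (212, 202), (213, 203), (214, 203), (215, 190), (216, 97), (217, 83), (218, 81), (219, 81), (220, 80), (221, 82), (222, 81), (223, 81), (224, 81), (225, 80)]
300 [(180, 81), (181, 81), (182, 81), (183, 81), (184, 81), (185, 80), (186, 81), (187, 104), (188, 177), (189, 234), (190, 242), (191, 211), (192, 142), (193, 144), (194, 144), (195, 146), (196, 145), (197, 145), (198, 146), (199, 146), (200, 148), (201, 166), (202, 208), (203, 205), (204, 208), (205, 209), (206, 213), (207, 215), (208, 214), (209, 213), (210, 211), (211, 213), (212, 209), (213, 208), (214, 223), (215, 150), (216, 211), (217, 213), (218, 209), (219, 190), (220, 78), (221, 81), (222, 81), (223, 82), (224, 81), (225, 80)]
315 [(180, 80), (181, 81), (182, 81), (183, 79), (184, 81), (185, 82), (186, 81), (187, 81), (188, 79), (189, 81), (190, 78), (191, 112), (192, 203), (193, 237), (194, 221), (195, 137), (196, 158), (197, 211), (198, 210), (199, 207), (200, 208), (201, 211), (202, 212), (203, 215), (204, 215), (205, 212), (206, 213), (207, 214), (208, 214), (209, 209), (210, 210), (211, 212), (212, 211), (213, 206), (214, 207), (215, 203), (216, 186), (217, 188), (218, 154), (219, 212), (220, 212), (221, 212), (222, 197), (223, 102), (224, 80), (225, 81)]
```

```bash
cat >> meas.py <<'E'
print("----")
up=186.3+(xx-285)*.23
m=roi(mn>170,255,175,345,215)&(abs(yy-up)<2.6);rep("bar",m,.112)
fr=213.5+(xx-285)*.23
rep("lipfront",roi(mn>170,255,175,345,235)&(abs(yy-fr)<2),.038)
# base outline ends at front edge
for uv in((265.5,211.5),(326,225.5)):print(hit(c,uv,.038)[:2])
sc=cam("scene");q=sc["pixels"].astype(int).min(2)
cv2.imwrite("pics/c3.png",cv2.resize(sc["pixels"][230:320,190:410,::-1],None,fx=3.6,fy=3.6,interpolation=cv2.INTER_CUBIC))
yaw=-.22;b=hit(c,[300,189.6],.112)
print(np.round(proj(sc,[[.666,-.187,.084],[.478,-.2154,.084]]),1))
E
python3 meas.py|sed '1,/----/d'
```

```text
bar 189 px [[272.9, 183.4], [331.9, 197.3]] pts [0.6272 0.2793] [0.5755 0.0841] mid [0.6013 0.1817] len 0.202 yaw_x -0.259
lipfront 231 px [[266.7, 209.2], [325.8, 223.0]] pts [0.5495 0.3117] [0.4964 0.1069] mid [0.523  0.2093] len 0.2116 yaw_x -0.2537
[0.54170059 0.31599678]
[0.48773585 0.10627797]
[[231.6 267.6]
 [236.4 227.4]]
```

View pics/c3.png

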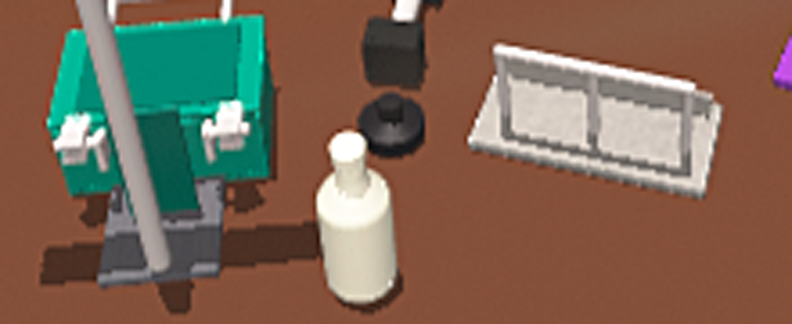

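```bash
python3 - <<'E'
from h import *
s=cam("scene");c=cam("top")
for uv in((328.1,243.3),(383.1,254.4),(355.2,248.6)):print("bar",hit(s,uv,.112).round(4))
# triangulate 3 struts' top: top-cam crop (111,245),(181,261),(252,276)->px
for z in(.08,.112):
  for uv in((240+111/3,105+242/3),(240+181/3,105+256/3),(240+252/3,105+270/3)):print("top",z,hit(c,uv,z).round(4))
for n,uv in(("lip base corners",(190+470/3.6,230+140/3.6)),("",(190+702/3.6,230+192/3.6))):print(n,hit(s,uv,.0).round(4))
E
```

```text
bar [0.5815 0.1095 0.112 ]
bar [0.6275 0.2804 0.112 ]
bar [0.6039 0.1954 0.112 ]
top 0.08 [0.6247 0.2697 0.08  ]
top 0.08 [0.6065 0.1904 0.08  ]
top 0.08 [0.5885 0.1104 0.08  ]
top 0.112 [0.6192 0.2657 0.112 ]
top 0.112 [0.6015 0.1883 0.112 ]
top 0.112 [0.5838 0.1101 0.112 ]
lip base corners [0.5887 0.0832 0.    ]
 [0.6463 0.2939 0.    ]
```

```bash
cat > d.py <<'E'
import sys;from h import *
# deltas from current commanded(measured) pose to targets, tool units
s=robot.observe();R=Ro.from_euler("xyz",s["tool_rot"]).as_matrix();p=s["tool_pos"]
def D(t):return np.round(R.T@(np.array(t)-p)/.06,2).tolist()
def W(u):return p+R@np.array(u)*.06
E
python3 - <<'E'
from d import *
H=np.array([.478,-.2154,.084]);z=R[:,2]
print(D([.3,-.05,.6]),D(H-.1*z))
for psi in(-.03,-.04,-.05,-.06):
    Q=R@Ro.from_euler("z",psi).as_matrix();print(psi,np.arctan2(Q[1,1],Q[0,1]),Q[2,0])
E
```

```text
[-3.33, 0.85, 4.67] [-6.61, -0.5, 11.82]
-0.03 0.1421443610536178 0.009850869808305915
-0.04 0.1532480628461229 0.005503696480495031
-0.05 0.164352419832321 0.0011559727876224995
-0.06 0.1754569144529568 -0.0031918665015654908
```

Emit:
step_arm(
  motion=[
    [[-0.7, 0.2, 0.9], 0],
    [[-1.4, 0.4, 1.8], 0],
    [[-2.1, 0.5, 2.7], 0],
    [[-2.7, 0.7, 3.7], 0],
    [[-3.3, 0.8, 4.6], -0.01],
    [[-3.8, 0.6, 5.4], -0.02],
    [[-4.4, 0.3, 6.3], -0.035],
    [[-4.8, 0.1, 7.2], -0.035],
    [[-5.2, 0, 8], -0.035],
    [[-5.2, 0, 8], -0.035],
  ],
  hand=177,
  squeeze=15,
)

```text
time: 9.05
tool_pos: [0.1928, 0.0305, 0.7104]
tool_rot: [2.737, -0.01, 1.724]
contact_force: [-0.2, 0.3, 1.0]
opening: 0.0283
grip_force: 0.0
```

```bash
python3 st.py; python3 - <<'E'
from d import *
print(D(np.array([.478,-.2154,.084])-.1*R[:,2]))
E
```

```text
{'time': np.float64(9.05), 'qpos': array([-1.343, -0.448,  0.96 ,  0.697,  2.483, -0.904]), 'tool_pos': array([0.193, 0.031, 0.71 ]), 'tool_rot': array([ 2.737, -0.01 ,  1.724]), 'contact_force': array([-0.221,  0.268,  0.968]), 'opening': np.float64(0.028), 'grip_force': np.float64(0.0)}
axes x,y,z: [[-0.152, 0.988, 0.01], [0.909, 0.136, 0.393], [0.387, 0.069, -0.919]]
[-4.88, -0.34, 9.49]
```

Emit:
step_arm(
  motion=[
    [[-0.4, 0, 1], 0],
    [[-0.8, 0, 2], 0],
    [[-1.2, -0.1, 3], 0],
    [[-1.7, -0.1, 4], 0],
    [[-2.2, -0.2, 5], 0],
    [[-2.7, -0.2, 6], 0],
    [[-3.2, -0.3, 7], 0],
    [[-3.7, -0.3, 7.8], 0],
    [[-4.2, -0.3, 8.6], 0],
    [[-4.5, -0.3, 8.6], 0],
  ],
)

```text
time: 10.3
tool_pos: [0.4157, -0.2029, 0.2235]
tool_rot: [2.74, -0.014, 1.722]
contact_force: [0.3, 0.0, 0.9]
opening: 0.0282
grip_force: 0.0
```

```bash
python3 st.py; python3 - <<'E'
from d import *
print(D(np.array([.478,-.2154,.084])-.1*R[:,2]))
E
```

```text
{'time': np.float64(10.3), 'qpos': array([-0.848,  0.114,  1.964,  0.444,  0.898, -1.247]), 'tool_pos': array([ 0.416, -0.203,  0.224]), 'tool_rot': array([ 2.74 , -0.014,  1.722]), 'contact_force': array([0.273, 0.019, 0.856]), 'opening': np.float64(0.028), 'grip_force': np.float64(0.0)}
axes x,y,z: [[-0.151, 0.988, 0.014], [0.911, 0.133, 0.391], [0.384, 0.072, -0.92]]
[-0.39, 0.01, 0.86]
```

```bash
python3 - <<'E'
from h import *
c=cam("wrist");im=c["pixels"][:,:,::-1].copy()
H=np.array([.478,-.2154,.084]);y=np.array([-.146,.989,0])
for P in(H-.06*y,H,H+.06*y):
    u=proj(c,P)[0];print(u.round(1));cv2.drawMarker(im,tuple(int(v) for v in u),(0,0,255),0,10)
cv2.imwrite("pics/w1.png",im)
E
```

```text
[324.7 266.6]
[324.7 209.7]
[324.7 146. ]
```

View pics/w1.png

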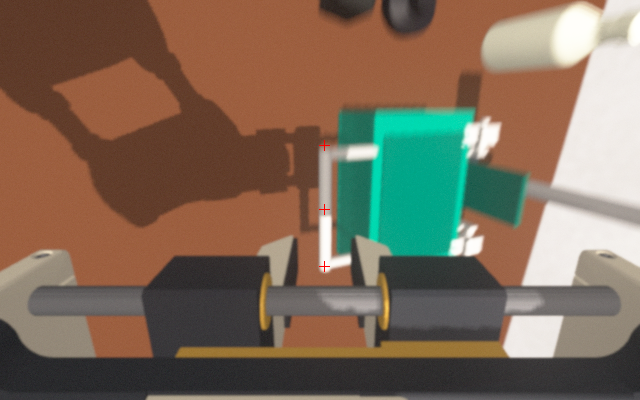

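The wrist view puts the handle bar at (324,146)–(324,268), exactly under my predicted markers. Approach and grip.

Emit:
step_arm(
  motion=[
    [[-0.4, 0, 0.4], 0],
    [[-0.4, 0, 0.9], 0],
    [[-0.4, 0, 1.4], 0],
    [[-0.4, 0, 1.9], 0],
    [[-0.4, 0, 2.3], 0],
    [[-0.4, 0, 2.58], 0],
    [[-0.4, 0, 2.58], 0],
  ],
)

```text
time: 11.22
tool_pos: [0.4788, -0.2147, 0.0822]
tool_rot: [2.741, -0.013, 1.724]
contact_force: [0.4, 0.2, 0.3]
opening: 0.028
grip_force: 0.0
```

Emit:
step_arm(
  motion=[
    [[0, 0, 0], 0],
    [[0, 0, 0], 0],
    [[0, 0, 0], 0],
    [[0, 0, 0], 0],
  ],
  hand=255,
  squeeze=15,
)

```text
time: 11.72
tool_pos: [0.4792, -0.2147, 0.0836]
tool_rot: [2.739, -0.01, 1.725]
contact_force: [-4.0, -1.3, 3.5]
opening: 0.0111
grip_force: 15.0
```

```bash
python3 st.py; python3 - <<'E'
from d import *
a=.147;ex=np.array([np.cos(a),np.sin(a),0]);P=np.array([.478,-.2154,.084])+.19*ex
print("pins",P); off=p-(P-.19*ex);print("tcp-bar",off, "along tool",R.T@off)
for th in np.radians([5,10,20,30,40,50,60,70,80,84,86]):
    print(round(np.degrees(th)),np.round(R.T@(.19*ex*(1-np.cos(th))+[0,0,.19*np.sin(th)])/.06,2).tolist())
E
```

```text
{'time': np.float64(11.725), 'qpos': array([-0.753,  0.442,  1.997,  0.647,  0.549, -1.438]), 'tool_pos': array([ 0.479, -0.215,  0.084]), 'tool_rot': array([ 2.739, -0.01 ,  1.725]), 'contact_force': array([-3.996, -1.26 ,  3.476]), 'opening': np.float64(0.011), 'grip_force': np.float64(15.001)}
axes x,y,z: [[-0.154, 0.988, 0.01], [0.91, 0.138, 0.392], [0.385, 0.07, -0.92]]
pins [ 0.66595084 -0.18757048  0.084     ]
tcp-bar [ 0.00124329  0.00065019 -0.0004497 ] along tool [0.00044623 0.00104457 0.00093835]
5 [0.0, 0.12, -0.25]
10 [0.01, 0.26, -0.49]
20 [0.01, 0.6, -0.92]
30 [0.01, 1.01, -1.29]
40 [0.02, 1.48, -1.58]
50 [0.02, 1.99, -1.79]
60 [0.02, 2.53, -1.9]
70 [0.02, 3.08, -1.92]
80 [0.01, 3.63, -1.84]
84 [0.01, 3.84, -1.79]
86 [0.01, 3.95, -1.75]
```

Emit:
step_arm(
  motion=[
    [[0, 0.06, -0.12], 0],
    [[0, 0.12, -0.25], 0],
    [[0, 0.26, -0.49], 0],
    [[0, 0.42, -0.71], 0],
    [[0, 0.6, -0.92], 0],
    [[0, 0.8, -1.11], 0],
    [[0, 1.01, -1.29], 0],
    [[0, 1.01, -1.29], 0],
  ],
)

```text
time: 12.72
tool_pos: [0.5034, -0.2111, 0.1792]
tool_rot: [2.742, -0.011, 1.728]
contact_force: [-12.6, -1.5, 5.3]
opening: 0.011
grip_force: 15.0
```

```bash
cat > sw.py <<'E'
from d import *
a=.147;ex=np.array([np.cos(a),np.sin(a),0]);P=np.array([.666,-.1876,.084])
bar=p-R[:,2]*.001
v=bar-P;print("radius",np.hypot(v@ex,v[2]).round(4),"theta",np.degrees(np.arctan2(v[2],-(v@ex))).round(2),"tilt",np.degrees(np.arccos(-R[2,2])).round(1),"F",s["contact_force"].round(1),"M",s["torque"].round(2),s["opening"])
th0=np.arctan2(v[2],-(v@ex));f=lambda t:.19*np.array(-ex*np.cos(t)+np.array([0,0,np.sin(t)]))
for th in range(25,96,5):
    t=np.radians(th)
    if t>th0:print(th,np.round(R.T@(f(t)-f(th0))/.06,2).tolist())
E
python3 sw.py
```

```text
radius 0.1907 theta 30.26 tilt 22.9 F [-12.6  -1.5   5.3] M [-0.25  1.77  0.04] 0.01095167844337236
35 [0.0, 0.22, -0.15]
40 [0.0, 0.46, -0.28]
45 [0.0, 0.71, -0.4]
50 [0.0, 0.97, -0.49]
55 [0.0, 1.23, -0.56]
60 [0.0, 1.51, -0.61]
65 [0.0, 1.78, -0.63]
70 [-0.0, 2.06, -0.63]
75 [-0.0, 2.33, -0.6]
80 [-0.0, 2.61, -0.55]
85 [-0.01, 2.87, -0.48]
90 [-0.01, 3.13, -0.38]
95 [-0.01, 3.38, -0.26]
```

Emit:
step_arm(
  motion=[
    [[0, 0.21, -0.16], 0],
    [[0, 0.45, -0.3], 0],
    [[0, 0.7, -0.42], 0],
    [[0, 0.96, -0.51], 0],
    [[0, 1.22, -0.58], 0],
    [[0, 1.5, -0.63], 0],
    [[0, 1.77, -0.65], 0],
    [[0, 2.05, -0.65], 0],
    [[0, 2.32, -0.62], 0],
    [[0, 2.32, -0.62], 0],
  ],
)

```text
time: 13.98
tool_pos: [0.6176, -0.195, 0.268]
tool_rot: [2.738, -0.01, 1.726]
contact_force: [-1.9, -1.6, 3.1]
opening: 0.0112
grip_force: 15.0
```

```bash
python3 sw.py; python3 st.py
```

```text
radius 0.1914 theta 75.07 tilt 23.1 F [-1.9 -1.6  3.1] M [-0.15  0.18 -0.05] 0.01120215227469969
80 [-0.0, 0.27, 0.05]
85 [-0.0, 0.53, 0.12]
90 [-0.01, 0.79, 0.22]
95 [-0.01, 1.04, 0.34]
{'time': np.float64(13.975), 'qpos': array([-0.547,  0.38 ,  1.466,  0.313,  1.009, -0.83 ]), 'tool_pos': array([ 0.618, -0.195,  0.268]), 'tool_rot': array([ 2.738, -0.01 ,  1.726]), 'contact_force': array([-1.88 , -1.572,  3.099]), 'opening': np.float64(0.011), 'grip_force': np.float64(14.997)}
axes x,y,z: [[-0.155, 0.988, 0.01], [0.909, 0.139, 0.393], [0.386, 0.07, -0.92]]
```

Emit:
step_arm(
  motion=[
    [[0, 0.16, 0.03], 0],
    [[0, 0.32, 0.07], 0],
    [[0, 0.48, 0.11], 0],
    [[0, 0.64, 0.16], 0],
    [[0, 0.64, 0.16], 0],
  ],
)

```text
time: 14.6
tool_pos: [0.6565, -0.1892, 0.273]
tool_rot: [2.739, -0.01, 1.726]
contact_force: [-0.6, -2.3, 5.1]
opening: 0.0114
grip_force: 15.0
```

```bash
python3 sw.py; python3 - <<'E'
from h import *
c=cam("scene");t=cam("top")
cv2.imwrite("pics/c4.png",np.hstack([cv2.resize(c["pixels"][140:310,150:310,::-1],(480,510),interpolation=cv2.INTER_CUBIC),cv2.resize(t["pixels"][100:270,380:480,::-1],(300,510),interpolation=cv2.INTER_CUBIC)]))
E
```

```text
radius 0.1902 theta 86.99 tilt 23.1 F [-0.6 -2.3  5.1] M [-0.33 -0.08 -0.19] 0.0113646439038038
90 [-0.0, 0.15, 0.06]
95 [-0.0, 0.4, 0.18]
```

View pics/c4.png

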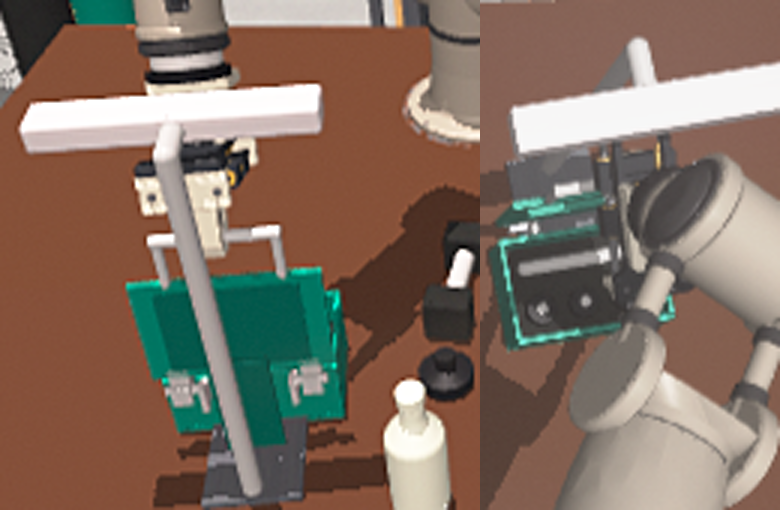

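The lid is upright (handle near (215,240) in the crop) with the hand clear under the lamp. Lifting straight up now.

Emit:
step_arm(
  motion=[
    [[0, 0.03, -0.08], 0],
    [[0, 0.07, -0.16], 0],
    [[0, 0.1, -0.23], 0],
    [[0, 0.13, -0.31], 0],
    [[0, 0.13, -0.31], 0],
  ],
)

```text
time: 15.32
tool_pos: [0.6548, -0.1889, 0.2906]
tool_rot: [2.744, -0.014, 1.726]
contact_force: [4.4, 0.0, -11.7]
opening: 0.0117
grip_force: 15.0
```

```bash
python3 sw.py; python3 st.py
```

```text
radius 0.2078 theta 86.79 tilt 22.8 F [  4.4   0.  -11.7] M [-0.42  1.06 -0.16] 0.011709177312682695
90 [-0.0, 0.17, 0.06]
95 [-0.0, 0.42, 0.18]
{'time': np.float64(15.325), 'qpos': array([-0.504,  0.428,  1.327,  0.282,  1.09 , -0.75 ]), 'tool_pos': array([ 0.655, -0.189,  0.291]), 'tool_rot': array([ 2.744, -0.014,  1.726]), 'contact_force': array([  4.431,   0.03 , -11.699]), 'opening': np.float64(0.012), 'grip_force': np.float64(14.998)}
axes x,y,z: [[-0.155, 0.988, 0.014], [0.912, 0.137, 0.387], [0.381, 0.072, -0.922]]
```

The rail of the gripper just touches the lamp at 17.6 mm of lift (about 8 N). I'll put the lid back on its pins, slide the grip 12 mm deeper on the bar while the lid stays trapped between the fingers, and lift again.

Emit:
step_arm(
  motion=[
    [[0, -0.04, 0.08], 0],
    [[0, -0.08, 0.16], 0],
    [[0, -0.16, 0.22], 0],
    [[0, -0.25, 0.26], 0],
    [[0, -0.25, 0.26], 0],
  ],
)

```text
time: 15.95
tool_pos: [0.6477, -0.1904, 0.2729]
tool_rot: [2.739, -0.011, 1.725]
contact_force: [1.2, -0.4, -5.0]
opening: 0.011
grip_force: 15.0
```

```bash
python3 sw.py
```

```text
radius 0.1908 theta 84.3 tilt 23.1 F [ 1.2 -0.4 -5. ] M [-0.12  0.21  0.01] 0.010983109595347543
85 [-0.0, 0.04, 0.01]
90 [-0.0, 0.3, 0.11]
95 [-0.0, 0.54, 0.23]
```

Emit:
step_arm(
  motion=[
    [[0, -0.01, 0.02], 0],
    [[0, -0.01, 0.02], 0],
  ],
)

```text
time: 16.2
tool_pos: [0.6483, -0.1906, 0.2725]
tool_rot: [2.738, -0.01, 1.725]
contact_force: [-0.7, -0.9, -0.9]
opening: 0.0113
grip_force: 15.0
```

Emit:
step_arm(
  motion=[
    [[0, 0, 0], 0],
    [[0, 0, 0.05], 0],
    [[0, 0, 0.1], 0],
    [[0, 0, 0.15], 0],
    [[0, 0, 0.2], 0],
    [[0, 0, 0.2], 0],
  ],
  hand=211,
)

```text
time: 16.95
tool_pos: [0.6524, -0.1894, 0.26]
tool_rot: [2.74, -0.012, 1.726]
contact_force: [0.5, -0.1, -1.0]
opening: 0.0159
grip_force: 0.1
```

Emit:
step_arm(
  motion=[
    [[0, 0, 0], 0],
    [[0, 0, 0], 0],
    [[0, 0, 0], 0],
  ],
  hand=255,
  squeeze=15,
)

```text
time: 17.32
tool_pos: [0.6524, -0.1894, 0.2603]
tool_rot: [2.74, -0.011, 1.726]
contact_force: [0.1, -0.4, -1.5]
opening: 0.0113
grip_force: 15.0
```

```bash
sed -i 's/\*.001/*.013/' sw.py; python3 sw.py; python3 st.py
```

```text
radius 0.1892 theta 84.28 tilt 23.0 F [ 0.1 -0.4 -1.5] M [-0.05  0.24 -0.09] 0.011334486067447441
85 [-0.0, 0.04, 0.01]
90 [-0.0, 0.3, 0.11]
95 [-0.0, 0.55, 0.23]
{'time': np.float64(17.325), 'qpos': array([-0.507,  0.442,  1.39 ,  0.297,  1.013, -0.78 ]), 'tool_pos': array([ 0.652, -0.189,  0.26 ]), 'tool_rot': array([ 2.74 , -0.011,  1.726]), 'contact_force': array([ 0.141, -0.367, -1.533]), 'opening': np.float64(0.011), 'grip_force': np.float64(14.999)}
axes x,y,z: [[-0.154, 0.988, 0.011], [0.91, 0.138, 0.391], [0.385, 0.071, -0.92]]
```

Emit:
step_arm(
  motion=[
    [[0, 0.03, -0.08], 0],
    [[0, 0.07, -0.16], 0],
    [[0, 0.1, -0.24], 0],
    [[0, 0.14, -0.33], 0],
    [[0, 0.16, -0.37], 0],
    [[0, 0.16, -0.37], 0],
  ],
)

```text
time: 18.08
tool_pos: [0.6527, -0.1897, 0.2849]
tool_rot: [2.739, -0.011, 1.726]
contact_force: [-1.1, 0.5, -4.3]
opening: 0.0114
grip_force: 15.0
```

```bash
python3 sw.py; python3 st.py; python3 - <<'E'
from h import *
c=cam("scene")
cv2.imwrite("pics/c5.png",cv2.resize(c["pixels"][160:310,180:300,::-1],(480,600),interpolation=cv2.INTER_CUBIC))
E
```

```text
radius 0.2137 theta 85.01 tilt 23.1 F [-1.1  0.5 -4.3] M [-0.08  0.44  0.06] 0.011418296543176758
90 [-0.0, 0.26, 0.1]
95 [-0.0, 0.51, 0.22]
{'time': np.float64(18.075), 'qpos': array([-0.507,  0.426,  1.348,  0.288,  1.068, -0.761]), 'tool_pos': array([ 0.653, -0.19 ,  0.285]), 'tool_rot': array([ 2.739, -0.011,  1.726]), 'contact_force': array([-1.122,  0.501, -4.302]), 'opening': np.float64(0.011), 'grip_force': np.float64(14.996)}
axes x,y,z: [[-0.154, 0.988, 0.011], [0.91, 0.138, 0.391], [0.385, 0.07, -0.92]]
```

View pics/c5.png

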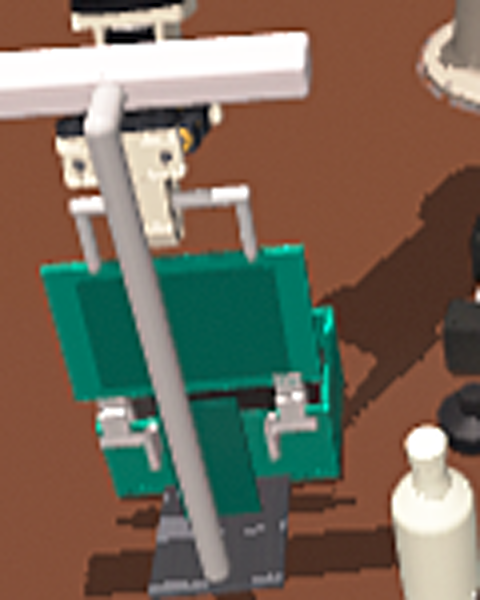

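The lid hangs clear of the pins (crop rows 380–450) and only its weight shows on the wrist. Withdraw forward from under the lamp, then up.

Emit:
step_arm(
  motion=[
    [[0, -0.1, -0.04], 0],
    [[0, -0.25, -0.11], 0],
    [[0, -0.45, -0.19], 0],
    [[0, -0.7, -0.3], 0],
    [[0, -0.95, -0.4], 0],
    [[0, -1.2, -0.51], 0],
    [[0, -1.45, -0.62], 0],
    [[0, -1.5, -0.9], 0],
    [[0, -1.4, -1.3], 0],
    [[0, -1.3, -1.7], 0],
  ],
)

```text
time: 19.38
tool_pos: [0.5421, -0.2079, 0.35]
tool_rot: [2.738, -0.01, 1.725]
contact_force: [-0.8, -0.1, -4.2]
opening: 0.0117
grip_force: 15.0
```

```bash
python3 st.py; cat > plan.py <<'E'
from d import *
yr=-.26;rx=np.array([np.cos(yr),np.sin(yr),0]);seat=np.array([.560,.2025,.012])
for psi in np.arange(.2,.5,.02):
    Q=R@Ro.from_euler("z",psi).as_matrix();print(round(psi,2),"ysaz",np.arctan2(Q[1,1],Q[0,1]).round(3),"xz",Q[2,0].round(3))
E
python3 plan.py
```

```text
{'time': np.float64(19.375), 'qpos': array([-0.652,  0.211,  1.478,  0.317,  1.19 , -0.884]), 'tool_pos': array([ 0.542, -0.208,  0.35 ]), 'tool_rot': array([ 2.738, -0.01 ,  1.725]), 'contact_force': array([-0.803, -0.051, -4.201]), 'opening': np.float64(0.012), 'grip_force': np.float64(14.996)}
axes x,y,z: [[-0.154, 0.988, 0.01], [0.91, 0.138, 0.392], [0.386, 0.07, -0.92]]
0.2 ysaz -0.067 xz 0.088
0.22 ysaz -0.088 xz 0.096
0.24 ysaz -0.11 xz 0.103
0.26 ysaz -0.131 xz 0.111
0.28 ysaz -0.152 xz 0.118
0.3 ysaz -0.174 xz 0.126
0.32 ysaz -0.195 xz 0.133
0.34 ysaz -0.216 xz 0.14
0.36 ysaz -0.238 xz 0.148
0.38 ysaz -0.259 xz 0.155
0.4 ysaz -0.28 xz 0.162
0.42 ysaz -0.301 xz 0.169
0.44 ysaz -0.322 xz 0.176
0.46 ysaz -0.343 xz 0.183
0.48 ysaz -0.364 xz 0.19
```

```bash
cat > plan.py <<'E'
from d import *
yr=-.26;rx=np.array([np.cos(yr),np.sin(yr),0]);ry=np.array([-np.sin(yr),np.cos(yr),0]);seat=np.array([.560,.2025,.012])
def B(x,y,z): # tcp for bar at rack coords (mm)
    return seat+rx*x/1e3+ry*y/1e3+np.array([0,0,z/1e3])+.013*R[:,2]
def now():
    b=p-.013*R[:,2]-seat;return (np.array([b@rx,b@ry,b[2]])*1e3).round(1)
E
python3 - <<'E'
from plan import *
print(now(),"up50",D(p+[0,0,.05]),"hover",D(B(-20,-8,330)),D(B(-20,-8,262)))
E
```

```text
[  83.6 -403.4  350. ] up50 [0.01, 0.33, -0.77] hover [6.72, 0.83, 0.79] [6.71, 0.38, 1.83]
```

Emit:
step_arm(
  motion=[
    [[0.2, 0.03, -0.03], 0.02],
    [[0.6, 0.06, -0.03], 0.05],
    [[1.1, 0.1, 0], 0.08],
    [[1.7, 0.2, 0.1], 0.12],
    [[2.4, 0.3, 0.2], 0.16],
    [[3.1, 0.4, 0.3], 0.2],
    [[3.8, 0.5, 0.4], 0.24],
    [[4.5, 0.6, 0.5], 0.28],
    [[5.1, 0.65, 0.6], 0.31],
    [[5.6, 0.7, 0.7], 0.34],
  ],
)

```text
time: 20.62
tool_pos: [0.5447, 0.1346, 0.3308]
tool_rot: [2.763, -0.143, 1.41]
contact_force: [0.3, 0.0, -4.3]
opening: 0.0113
grip_force: 15.0
```

Emit:
step_arm(
  motion=[
    [[0.37, -0.1, 0.03], 0.02],
    [[0.7, -0.2, 0.06], 0.04],
    [[0.9, -0.27, 0.07], 0.04],
    [[1, -0.28, 0.07], 0.04],
    [[1, -0.28, 0.07], 0.04],
    [[1, -0.28, 0.07], 0.04],
  ],
)

```text
time: 21.38
tool_pos: [0.5409, 0.1947, 0.3281]
tool_rot: [2.77, -0.156, 1.372]
contact_force: [0.5, -0.2, -4.8]
opening: 0.0116
grip_force: 15.0
```

```bash
python3 st.py; python3 - <<'E'
from plan import *
print(now(),D(B(-20,-8,262)))
c=cam("scene");t=cam("top")
cv2.imwrite("pics/c6.png",np.hstack([cv2.resize(c["pixels"][120:320,290:430,::-1],(420,600),interpolation=cv2.INTER_CUBIC),cv2.resize(t["pixels"][140:340,240:360,::-1],(360,600),interpolation=cv2.INTER_CUBIC)]))
E
```

```text
{'time': np.float64(21.375), 'qpos': array([ 0.221,  0.175,  1.582, -0.019,  0.982,  0.456]), 'tool_pos': array([0.541, 0.195, 0.328]), 'tool_rot': array([ 2.77 , -0.156,  1.372]), 'contact_force': array([ 0.489, -0.211, -4.771]), 'opening': np.float64(0.012), 'grip_force': np.float64(15.001)}
axes x,y,z: [[0.195, 0.968, 0.155], [0.902, -0.239, 0.359], [0.385, 0.07, -0.92]]
[-21.1 -14.6 328. ] [-0.06, -0.38, 1.04]
```

View pics/c6.png

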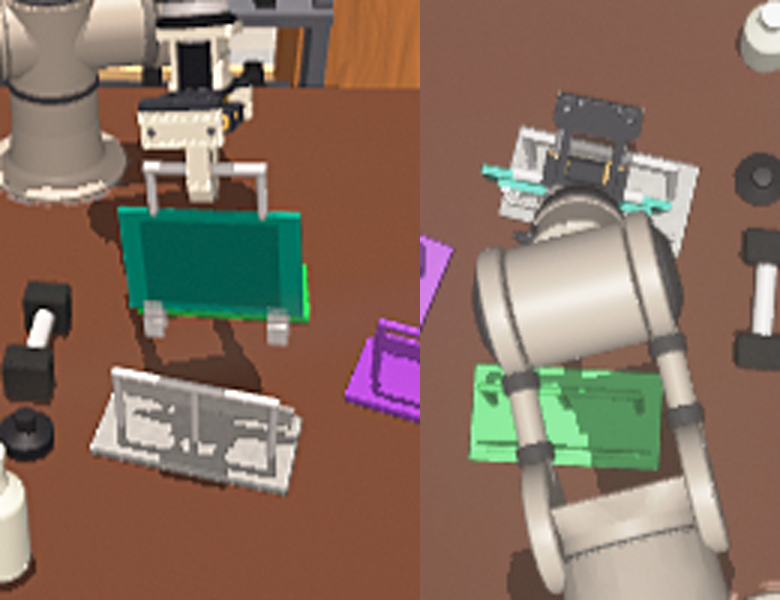

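```bash
python3 - <<'E'
from plan import *
c=cam("scene");bar=p-.013*R[:,2];xb=R[:,0]  # bar dir (no slip)
for roll,nm in((xb,"noslip"),(ry,"level")):
  f=np.cross(roll,[0,0,1]);f/=np.linalg.norm(f)   # horizontal, ~rack +x
  dn=np.cross(roll,f);dn*=-np.sign(dn[2])
  for a in(-10,-5,0,5,10):
    t=np.radians(a);u=dn*np.cos(t)-f*np.sin(t)   # a>0: hooks toward -x
    e=bar+.202*u
    print(nm,a,proj(c,[e-.066*roll,e+.066*roll,bar-.06*roll,bar+.06*roll]).round(1).tolist())
m=c["pixels"].astype(int)
E
```

```text
noslip -10 [[341.9, 234.8], [383.3, 236.0], [336.8, 176.2], [377.3, 175.4]]
noslip -5 [[343.0, 231.7], [383.9, 232.8], [336.8, 176.2], [377.3, 175.4]]
noslip 0 [[344.1, 228.4], [384.6, 229.4], [336.8, 176.2], [377.3, 175.4]]
noslip 5 [[345.1, 224.8], [385.1, 225.6], [336.8, 176.2], [377.3, 175.4]]
noslip 10 [[346.0, 221.0], [385.6, 221.7], [336.8, 176.2], [377.3, 175.4]]
level -10 [[331.8, 230.6], [372.4, 238.3], [336.8, 172.8], [377.1, 178.9]]
level -5 [[333.3, 227.7], [373.4, 235.2], [336.8, 172.8], [377.1, 178.9]]
level 0 [[334.8, 224.5], [374.5, 231.8], [336.8, 172.8], [377.1, 178.9]]
level 5 [[336.2, 221.0], [375.5, 228.1], [336.8, 172.8], [377.1, 178.9]]
level 10 [[337.6, 217.2], [376.5, 224.2], [336.8, 172.8], [377.1, 178.9]]
```

Emit:
step_arm(
  motion=[
    [[-0.02, -0.06, 0.16], 0],
    [[-0.05, -0.16, 0.4], 0],
    [[-0.08, -0.28, 0.7], 0],
    [[-0.11, -0.4, 1], 0],
    [[-0.14, -0.5, 1.27], 0],
    [[-0.16, -0.58, 1.47], 0],
    [[-0.18, -0.62, 1.58], 0],
    [[-0.18, -0.62, 1.58], 0],
  ],
  squeeze=10,
)

```text
time: 22.52
tool_pos: [0.5415, 0.2004, 0.2253]
tool_rot: [2.77, -0.156, 1.373]
contact_force: [0.6, -0.5, -3.1]
opening: 0.0116
grip_force: 10.0
```

Emit:
step_arm(
  motion=[
    [[-0.01, -0.02, 0.05], 0],
    [[-0.02, -0.04, 0.1], 0],
    [[-0.02, -0.06, 0.15], 0],
    [[-0.03, -0.08, 0.2], 0],
    [[-0.03, -0.08, 0.2], 0],
  ],
)

```text
time: 23.15
tool_pos: [0.5445, 0.2003, 0.2167]
tool_rot: [2.76, -0.159, 1.374]
contact_force: [-1.5, -6.3, 10.2]
opening: 0.0114
grip_force: 10.0
```

```bash
python3 st.py; python3 -c "
from plan import *
print(now())"
```

```text
{'time': np.float64(23.15), 'qpos': array([ 0.232,  0.281,  1.77 , -0.034,  0.679,  0.481]), 'tool_pos': array([0.545, 0.2  , 0.217]), 'tool_rot': array([ 2.76 , -0.159,  1.374]), 'contact_force': array([-1.518, -6.29 , 10.245]), 'opening': np.float64(0.011), 'grip_force': np.float64(10.001)}
axes x,y,z: [[0.193, 0.968, 0.158], [0.899, -0.239, 0.368], [0.394, 0.071, -0.916]]
[-19.1  -8.3 216.6]
```

Emit:
step_arm(
  motion=[
    [[0.01, 0.05, -0.11], 0],
    [[-0.1, 0.05, -0.14], 0],
    [[-0.26, 0.05, -0.17], 0],
    [[-0.26, 0.03, -0.11], 0],
    [[-0.27, 0.02, -0.07], 0],
    [[-0.27, 0.02, -0.07], 0],
  ],
  squeeze=8,
)

```text
time: 23.9
tool_pos: [0.5399, 0.1838, 0.217]
tool_rot: [2.763, -0.158, 1.373]
contact_force: [-0.2, -5.0, 8.7]
opening: 0.0119
grip_force: 8.0
```

Emit:
step_arm(
  motion=[
    [[0.1, -0.01, 0.04], 0],
    [[0.2, -0.02, 0.07], 0],
    [[0.3, -0.02, 0.1], 0],
    [[0.4, -0.03, 0.14], 0],
    [[0.5, -0.04, 0.17], 0],
    [[0.5, -0.04, 0.17], 0],
  ],
)

```text
time: 24.65
tool_pos: [0.5461, 0.2147, 0.2098]
tool_rot: [2.767, -0.157, 1.373]
contact_force: [-1.0, -2.9, 5.5]
opening: 0.007
grip_force: 9.5
```

```bash
python3 st.py; python3 - <<'E'
from plan import *
print(now())
c=cam("scene");t=cam("top")
cv2.imwrite("pics/c7.png",np.hstack([cv2.resize(c["pixels"][150:310,290:430,::-1],(525,600),interpolation=cv2.INTER_CUBIC),cv2.resize(t["pixels"][165:245,250:340,::-1],(270,240),interpolation=cv2.INTER_CUBIC).repeat(1,0) if 0 else np.zeros((600,2,3),np.uint8)]))
E
```

```text
{'time': np.float64(24.65), 'qpos': array([ 0.26 ,  0.304,  1.755, -0.049,  0.679,  0.52 ]), 'tool_pos': array([0.546, 0.215, 0.21 ]), 'tool_rot': array([ 2.767, -0.157,  1.373]), 'contact_force': array([-0.965, -2.924,  5.516]), 'opening': np.float64(0.007), 'grip_force': np.float64(9.467)}
axes x,y,z: [[0.194, 0.968, 0.156], [0.901, -0.239, 0.361], [0.387, 0.071, -0.919]]
[-21.2   6.1 209.7]
```

View pics/c7.png

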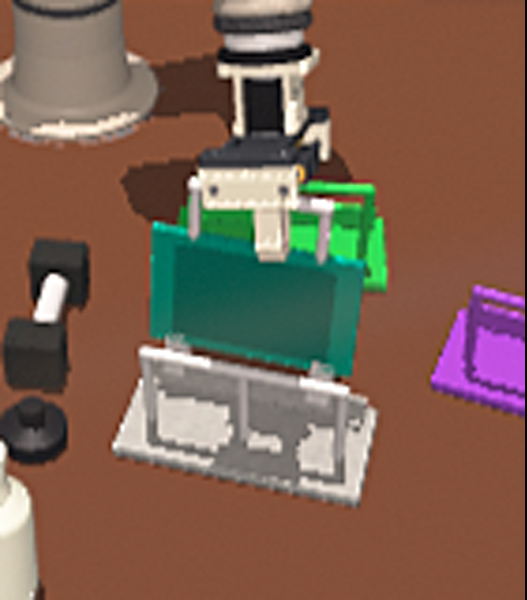

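```bash
python3 - <<'E'
from plan import *
s=robot.observe();print(s["opening"],s["grip_force"])
c=cam("scene");k=600/160
def cr(P):return ((proj(c,P)-[290,150])*k).round(0).tolist()
S=lambda x,y,z:seat+rx*x/1e3+ry*y/1e3+np.array([0,0,z/1e3])
print("seat floor hooks",cr([S(-3,-66,0),S(-3,66,0)]),"rackbar",cr([S(45,-85,100),S(45,85,100)]))
for X in(-20,-40):print("bar@",X,[ (z,cr([S(X,-60,z),S(X,60,z)])) for z in(190,202,215)])
print("tcp",cr([p,p+.017*R[:,2]]))
E
```

```text
0.007272981169847781 9.706914212729316
seat floor hooks [[178.0, 398.0], [320.0, 428.0]] rackbar [[142.0, 350.0], [340.0, 389.0]]
bar@ -20 [(190, [[191.0, 227.0], [332.0, 251.0]]), (202, [[191.0, 216.0], [333.0, 240.0]]), (215, [[191.0, 203.0], [334.0, 228.0]])]
bar@ -40 [(190, [[197.0, 213.0], [336.0, 237.0]]), (202, [[197.0, 202.0], [337.0, 226.0]]), (215, [[198.0, 189.0], [339.0, 213.0]])]
tcp [[270.0, 236.0], [271.0, 256.0]]
```

```bash
python3 - <<'E'
from plan import *
c=cam("top")
for z in(.012,.038):
  for uv in((285,211),(300,214.8),(315,218.2),(300,219.6),(300,213.5)):
    v=hit(c,uv,z)-seat;print(z,uv,"rack x,y mm",(v@rx*1e3).round(1),(v@ry*1e3).round(1))
c=cam("wrist");cv2.imwrite("pics/w2.png",c["pixels"][:,:,::-1])
E
```

```text
0.012 (285, 211) rack x,y mm -27.3 42.5
0.012 (300, 214.8) rack x,y mm -28.0 -12.6
0.012 (315, 218.2) rack x,y mm -27.3 -67.1
0.012 (300, 219.6) rack x,y mm -44.5 -16.7
0.012 (300, 213.5) rack x,y mm -23.5 -11.5
0.038 (285, 211) rack x,y mm -29.3 39.1
0.038 (300, 214.8) rack x,y mm -30.0 -14.9
0.038 (315, 218.2) rack x,y mm -29.3 -68.5
0.038 (300, 219.6) rack x,y mm -46.2 -19.0
0.038 (300, 213.5) rack x,y mm -25.6 -13.9
```

View pics/w2.png

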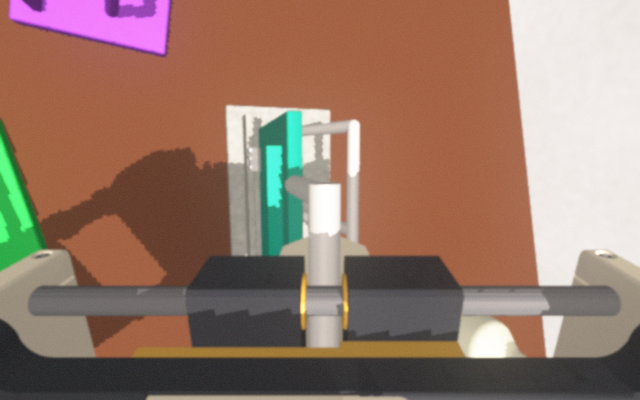

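The wrist view shows the bar (325,185 downward) slid back near the palm, with the lid plate between the lip (about 250) and the top bar (about 352). From here on I use numbers only: I'll fit the plate's four corners in the scene camera.

```bash
cat > lid.py <<'E'
from plan import *
def lid():
    c=cam("scene");p=c["pixels"];h=cv2.cvtColor(p,cv2.COLOR_RGB2HSV)
    m=((h[:,:,0]>76)&(h[:,:,0]<96)&(h[:,:,1]>110)).astype(np.uint8);m[:150]=0;m[300:]=0;m[:,:320]=0;m[:,410:]=0
    n,l,st,ce=cv2.connectedComponentsWithStats(m);i=1+np.argmax(st[1:,4]);k=cv2.findContours((l==i).astype(np.uint8),cv2.RETR_EXTERNAL,cv2.CHAIN_APPROX_NONE)[0][0]
    hull=cv2.convexHull(k)
    for e in np.arange(.01,.1,.005):
        q=cv2.approxPolyDP(hull,e*cv2.arcLength(hull,True),True)
        if len(q)<=4:break
    q=q[:,0].astype(np.float32);print("corners",q.tolist(),st[i])
    o=q[np.argsort(q[:,1])];T=o[:2][np.argsort(o[:2,0])];Bm=o[2:][np.argsort(o[2:,0])]
    img=np.float32([T[0],T[1],Bm[1],Bm[0]])
    # lid coords from bar: x toward hooks, y: image-left = rack -y
    obj=np.float32([[.048,-.092,0],[.048,.092,0],[.170,.092,0],[.170,-.092,0]])
    ok,rs,ts,er=cv2.solvePnPGeneric(obj,img,np.array(c["intrinsics"]),None,flags=cv2.SOLVEPNP_IPPE)
    F=np.diag([1,-1,-1.])
    for r,t,e in zip(rs,ts,er):
        Q=c["R"]@F@cv2.Rodrigues(r)[0];o=c["p"]+c["R"]@F@t[:,0]
        f=lambda P:np.array([(P-seat)@rx,(P-seat)@ry,(P-seat)[2]])*1e3
        print("err",e.round(2),"bar",f(o).round(0),"hook end",f(o+Q[:,0]*.202).round(0),"lean deg",np.degrees(np.arctan2(-(Q[:,0]@rx),-Q[2,0])).round(1),"roll z",Q[2,1].round(3),"yaw",np.arctan2(-Q[0,1],Q[1,1]).round(3))
if __name__=="__main__":
    print(now());lid()
E
python3 lid.py
```

```text
[-21.2   5.8 209.6]
corners [[331.0, 209.0], [386.0, 219.0], [383.0, 249.0], [330.0, 239.0]] [ 330  209   58   41 1637]
err [0.19] bar [-55. -11. 212.] hook end [-33.  -9.  11.] lean deg -6.2 roll z 0.009 yaw -0.27
err [0.97] bar [-147.  -27.  133.] hook end [46.  8. 85.] lean deg -76.2 roll z -0.196 yaw -0.034
```

Emit:
step_arm(
  motion=[
    [[0, 0, 0], 0],
    [[0, 0, 0], 0],
    [[0, 0, -0.1], 0],
    [[0, 0, -0.2], 0],
    [[0, 0, -0.3], 0],
    [[0, 0, -0.4], 0],
    [[0, 0, -0.4], 0],
  ],
  hand=208,
)

```text
time: 25.82
tool_pos: [0.5363, 0.2132, 0.2316]
tool_rot: [2.769, -0.157, 1.373]
contact_force: [0.3, 0.3, -0.2]
opening: 0.0166
grip_force: 0.0
```

```bash
python3 lid.py; python3 st.py
```

```text
[-30.3   2.1 231.6]
corners [[331.0, 214.0], [385.0, 223.0], [383.0, 252.0], [331.0, 242.0]] [ 331  214   56   39 1532]
err [0.17] bar [-58. -14. 188.] hook end [-45.  -9. -13.] lean deg -3.7 roll z 0.027 yaw -0.277
err [0.99] bar [-156.  -31.  103.] hook end [39. 10. 67.] lean deg -79.6 roll z -0.203 yaw -0.018
{'time': np.float64(25.875), 'qpos': array([ 0.262,  0.263,  1.746, -0.047,  0.731,  0.518]), 'tool_pos': array([0.536, 0.213, 0.231]), 'tool_rot': array([ 2.769, -0.156,  1.373]), 'contact_force': array([ 0.126, -0.209,  0.443]), 'opening': np.float64(0.017), 'grip_force': np.float64(0.049)}
axes x,y,z: [[0.194, 0.969, 0.156], [0.902, -0.239, 0.36], [0.385, 0.071, -0.92]]
```

```bash
cat > fit.py <<'E'
from plan import *
from scipy.optimize import least_squares
import io,contextlib,re,lid as L
def fit():
    b=io.StringIO()
    with contextlib.redirect_stdout(b):L.lid()
    q=np.array(eval(re.search(r"corners (\[\[.*?\]\])",b.getvalue()).group(1)));c=cam("scene")
    o=q[np.argsort(q[:,1])];T=o[:2][np.argsort(o[:2,0])];Bm=o[2:][np.argsort(o[2:,0])];img=np.array([T[0],T[1],Bm[1],Bm[0]])
    def pts(v):
        t,y,lean,roll,yaw=v
        bar=p-t*R[:,2]+y*ry
        yd=np.array([-np.sin(yaw)*np.cos(roll),np.cos(yaw)*np.cos(roll),np.sin(roll)])
        f=np.cross(yd,[0,0,1]);f/=np.linalg.norm(f);dn=np.cross(yd,f);dn*=-np.sign(dn[2]);u=dn*np.cos(lean)-f*np.sin(lean)
        return bar,u,yd
    def res(v):
        bar,u,yd=pts(v);return np.r_[(proj(c,[bar+.048*u-.092*yd,bar+.048*u+.092*yd,bar+.17*u+.092*yd,bar+.17*u-.092*yd])-img).ravel(),v[1]*30]
    r=least_squares(res,[.013,0,0,0,-.26]);bar,u,yd=pts(r.x)
    g=lambda P:np.array([(P-seat)@rx,(P-seat)@ry,(P-seat)[2]])*1e3
    print("t mm",(r.x[0]*1e3).round(1),"y",(r.x[1]*1e3).round(1),"lean,roll deg",np.degrees(r.x[2:4]).round(1),"yaw",r.x[4].round(3),"cost",r.cost.round(2),"bar",g(bar).round(1),"hookend",g(bar+.202*u).round(1))
fit()
E
python3 fit.py
```

```text
t mm -4.8 y -14.7 lean,roll deg [-1.1  2.2] yaw -0.3 cost 1.83 bar [-24.   -9.7 214.8] hookend [-19.8  -2.1  13. ]
```

Emit:
step_arm(
  motion=[
    [[0, 0, 0], 0],
    [[0, 0, 0], 0],
    [[0, 0, 0], 0],
    [[0, 0, 0], 0],
  ],
  hand=255,
  squeeze=20,
)

```text
time: 26.48
tool_pos: [0.5361, 0.2131, 0.2307]
tool_rot: [2.77, -0.156, 1.373]
contact_force: [-0.3, 0.5, -1.6]
opening: 0.0114
grip_force: 20.0
```

Emit:
step_arm(
  motion=[
    [[0.02, 0.04, -0.1], 0],
    [[0.04, 0.1, -0.25], 0],
    [[0.06, 0.16, -0.4], 0],
    [[0.08, 0.18, -0.46], 0],
    [[0.08, 0.18, -0.46], 0],
    [[0.08, 0.18, -0.46], 0],
  ],
)

```text
time: 27.22
tool_pos: [0.536, 0.2132, 0.2606]
tool_rot: [2.77, -0.156, 1.373]
contact_force: [-0.1, 0.3, -3.9]
opening: 0.0111
grip_force: 20.0
```

```bash
python3 fit.py; python3 st.py
```

```text
t mm -8.1 y -12.7 lean,roll deg [0.8 2.2] yaw -0.27 cost 0.92 bar [-23.   -7.2 241.1] hookend [-25.7   0.7  39.3]
{'time': np.float64(27.325), 'qpos': array([ 0.262,  0.234,  1.698, -0.044,  0.81 ,  0.513]), 'tool_pos': array([0.536, 0.213, 0.261]), 'tool_rot': array([ 2.77 , -0.156,  1.373]), 'contact_force': array([ 0.516,  0.194, -4.427]), 'opening': np.float64(0.011), 'grip_force': np.float64(19.995)}
axes x,y,z: [[0.194, 0.969, 0.155], [0.903, -0.239, 0.358], [0.384, 0.07, -0.921]]
```

Emit:
step_arm(
  motion=[
    [[0, 0.08, 0.03], 0],
    [[-0.01, 0.2, 0.07], 0],
    [[-0.02, 0.32, 0.12], 0],
    [[-0.03, 0.4, 0.15], 0],
    [[-0.03, 0.4, 0.15], 0],
    [[-0.03, 0.4, 0.15], 0],
    [[-0.03, 0.4, 0.15], 0],
  ],
)

```text
time: 28.2
tool_pos: [0.5608, 0.2065, 0.2611]
tool_rot: [2.77, -0.156, 1.373]
contact_force: [0.5, 0.3, -4.3]
opening: 0.0115
grip_force: 20.0
```

```bash
python3 fit.py
```

```text
t mm -6.5 y -11.1 lean,roll deg [0.2 1.6] yaw -0.266 cost 1.75 bar [  2.1  -6.  243.1] hookend [ 1.3 -0.2 41.2]
```

Emit:
step_arm(
  motion=[
    [[-0.01, -0.03, 0.08], 0],
    [[-0.03, -0.08, 0.2], 0],
    [[-0.05, -0.12, 0.32], 0],
    [[-0.07, -0.16, 0.43], 0],
    [[-0.08, -0.19, 0.49], 0],
    [[-0.08, -0.19, 0.49], 0],
  ],
)

```text
time: 29.05
tool_pos: [0.561, 0.2065, 0.2287]
tool_rot: [2.77, -0.156, 1.373]
contact_force: [-0.1, -0.1, -4.4]
opening: 0.0114
grip_force: 20.0
```

Emit:
step_arm(
  motion=[
    [[-0.01, -0.01, 0.03], 0],
    [[-0.01, -0.02, 0.06], 0],
    [[-0.01, -0.03, 0.08], 0],
    [[-0.01, -0.03, 0.08], 0],
  ],
)

```text
time: 29.55
tool_pos: [0.5613, 0.2067, 0.224]
tool_rot: [2.77, -0.156, 1.373]
contact_force: [0.0, -1.0, -4.3]
opening: 0.0112
grip_force: 20.0
```

```bash
python3 fit.py
```

```text
t mm -17.5 y -9.8 lean,roll deg [13.6 -1.9] yaw -0.223 cost 2.04 bar [  6.3  -2.5 195.9] hookend [-41.  -10.9  -0.3]
```

Emit:
step_arm(
  motion=[
    [[-0.01, -0.01, 0.03], 0],
    [[-0.01, -0.02, 0.06], 0],
    [[-0.01, -0.02, 0.06], 0],
  ],
)

```text
time: 30.02
tool_pos: [0.5634, 0.2077, 0.2229]
tool_rot: [2.763, -0.16, 1.374]
contact_force: [-0.3, 4.0, 6.4]
opening: 0.011
grip_force: 20.0
```

Emit:
step_arm(
  motion=[
    [[-0.01, -0.01, 0.03], 0],
    [[-0.01, -0.01, 0.03], 0],
  ],
)

```text
time: 30.28
tool_pos: [0.5646, 0.2077, 0.2226]
tool_rot: [2.759, -0.162, 1.375]
contact_force: [-0.0, 4.5, 10.3]
opening: 0.0115
grip_force: 20.0
```

Emit:
step_arm(
  motion=[
    [[0, 0.05, 0], 0],
    [[0, 0.14, 0.03], 0],
    [[-0.01, 0.24, 0.07], 0],
    [[-0.02, 0.34, 0.11], 0],
    [[-0.03, 0.44, 0.15], 0],
    [[-0.03, 0.55, 0.19], 0],
    [[-0.04, 0.64, 0.24], 0],
    [[-0.05, 0.73, 0.29], 0],
    [[-0.06, 0.8, 0.34], 0],
    [[-0.06, 0.8, 0.34], 0],
  ],
  squeeze=12,
)

```text
time: 31.52
tool_pos: [0.6131, 0.1928, 0.2166]
tool_rot: [2.768, -0.157, 1.373]
contact_force: [2.5, 3.6, 6.1]
opening: 0.0113
grip_force: 12.0
```

```bash
python3 fit.py; python3 st.py; python3 -c "
from plan import *;print(now())"
```

```text
t mm -19.8 y -7.9 lean,roll deg [30.6 -2.8] yaw -0.195 cost 1.18 bar [ 60.9  -0.3 186.4] hookend [-41.1 -15.5  12.7]
{'time': np.float64(31.625), 'qpos': array([ 0.187,  0.39 ,  1.603, -0.003,  0.745,  0.416]), 'tool_pos': array([0.613, 0.193, 0.217]), 'tool_rot': array([ 2.768, -0.157,  1.373]), 'contact_force': array([2.716, 3.477, 5.88 ]), 'opening': np.float64(0.012), 'grip_force': np.float64(11.965)}
axes x,y,z: [[0.194, 0.968, 0.156], [0.901, -0.239, 0.361], [0.387, 0.071, -0.919]]
[ 49.    2.1 216.6]
```

Emit:
step_arm(
  motion=[
    [[-0.01, 0.05, 0.04], 0],
    [[-0.02, 0.1, 0.08], 0],
    [[-0.02, 0.14, 0.11], 0],
    [[-0.03, 0.19, 0.14], 0],
    [[-0.03, 0.19, 0.14], 0],
  ],
)

```text
time: 32.25
tool_pos: [0.6262, 0.1889, 0.2127]
tool_rot: [2.768, -0.157, 1.373]
contact_force: [3.2, 3.3, 4.0]
opening: 0.0115
grip_force: 12.0
```

Emit:
step_arm(
  motion=[
    [[0, 0.05, 0.04], 0],
    [[-0.01, 0.08, 0.07], 0],
    [[-0.01, 0.08, 0.07], 0],
  ],
)

```text
time: 32.62
tool_pos: [0.6304, 0.1872, 0.2087]
tool_rot: [2.772, -0.155, 1.372]
contact_force: [0.5, 1.6, 1.1]
opening: 0.0113
grip_force: 12.0
```

```bash
python3 fit.py; python3 -c "
from plan import *;print(now(),R.T@s['contact_force'],[s['contact_force']@v for v in (rx,ry)])"
```

```text
t mm -42.4 y -114.0 lean,roll deg [83.1 42.4] yaw -1.62 cost 186.84 bar [  86.9 -103.7  157.7] hookend [ 61.1  95.8 139.6]
[ 67.2   1.2 208.8] [ 0.92658162 -0.78517109  0.06539989] [np.float64(-0.766714580510178), np.float64(0.9233094658846056)]
```

Emit:
step_arm(
  motion=[
    [[0, 0.03, 0.02], 0],
    [[-0.01, 0.05, 0.05], 0],
    [[-0.01, 0.05, 0.05], 0],
  ],
)

```text
time: 33.1
tool_pos: [0.6341, 0.1862, 0.2071]
tool_rot: [2.772, -0.155, 1.372]
contact_force: [-2.9, -0.3, -3.4]
opening: 0.011
grip_force: 12.0
```

```bash
python3 - <<'E'
from plan import *
print(now(),[(s['contact_force']@v).round(2) for v in (rx,ry)],s['contact_force'][2],s["torque"])
c=cam("scene");h=cv2.cvtColor(c["pixels"],cv2.COLOR_RGB2HSV)
m=((h[:,:,0]>76)&(h[:,:,0]<96)&(h[:,:,1]>110));m[:150]=0;m[300:]=0;m[:,:320]=0;m[:,410:]=0
for u in(335,345,355,370,378):
    v=np.nonzero(m[:,u])[0];print(u,v.min() if len(v) else None,v.max() if len(v) else None,len(v))
S=lambda x,y,z:seat+rx*x/1e3+ry*y/1e3+np.array([0,0,z/1e3])
# predicted plate top edge (48 from bar) and bottom edge(170) and rack bar, for leans
for ph,xh in((15,9),(20,0),(25,-10)):
    t=np.radians(ph);C=np.array([xh,0,10.5*np.sin(t)]);e=np.array([np.sin(t),0,np.cos(t)])
    P=lambda r,y:S(*(C+(202-r)*e+[0,y,0]))
    print(ph,"bar",(C+202*e).round(0),"top edge",proj(c,[P(48,-92),P(48,92)]).round(1).tolist(),"handle",proj(c,[P(0,-60),P(0,60)]).round(1).tolist())
E
```

```text
[ 71.2   1.1 207.1] [np.float64(-2.72), np.float64(-1.03)] -3.441382430046248 [-0.00563275  0.861447    0.01092199]
335 240 250 6
345 238 252 11
355 240 246 7
370 247 257 6
378 245 259 11
15 bar [ 61.   0. 198.] top edge [[325.2, 231.7], [384.1, 243.0]] handle [[334.0, 224.7], [373.7, 232.1]]
20 bar [ 69.   0. 193.] top edge [[324.8, 233.2], [383.8, 244.6]] handle [[333.3, 227.5], [373.1, 234.9]]
25 bar [ 75.   0. 188.] top edge [[324.6, 234.7], [383.5, 246.2]] handle [[332.7, 230.3], [372.6, 237.9]]
```

Emit:
step_arm(
  motion=[
    [[0, -0.03, -0.02], 0],
    [[0.01, -0.05, -0.04], 0],
    [[0.01, -0.05, -0.04], 0],
  ],
  squeeze=5,
)

```text
time: 33.52
tool_pos: [0.631, 0.1877, 0.2094]
tool_rot: [2.77, -0.156, 1.373]
contact_force: [-2.4, -0.2, -4.0]
opening: 0.0117
grip_force: 5.0
```

```bash
python3 - <<'E'
from plan import *
print(now(),[(s['contact_force']@v).round(2) for v in (rx,ry)],s['contact_force'][2],s["torque"],s["opening"])
E
```

```text
[ 67.8   1.7 209.4] [np.float64(-2.26), np.float64(-0.85)] -3.9589103724501338 [-0.07472935  0.71074608  0.01989494] 0.011743714534041955
```

Emit:
step_arm(
  motion=[
    [[0, -0.01, 0.02], 0],
    [[-0.01, -0.02, 0.04], 0],
    [[-0.01, -0.02, 0.04], 0],
  ],
)

```text
time: 33.9
tool_pos: [0.6317, 0.1877, 0.2076]
tool_rot: [2.767, -0.157, 1.373]
contact_force: [1.2, 1.3, -1.0]
opening: 0.0119
grip_force: 5.0
```

Emit:
step_arm(
  motion=[
    [[0, -0.01, 0.02], 0],
    [[-0.01, -0.02, 0.04], 0],
    [[-0.01, -0.02, 0.04], 0],
  ],
)

```text
time: 34.28
tool_pos: [0.6325, 0.1875, 0.2062]
tool_rot: [2.764, -0.158, 1.374]
contact_force: [1.9, 0.5, 4.9]
opening: 0.0114
grip_force: 5.0
```

```bash
python3 - <<'E'
from plan import *
print(now(),[(s['contact_force']@v).round(2) for v in (rx,ry)],s['contact_force'][2],s["torque"],s["opening"])
E
```

```text
[ 69.3   2.  206.2] [np.float64(1.73), np.float64(0.95)] 4.8788599858451756 [ 0.06987893 -0.5946184   0.0130438 ] 0.011369859945038804
```

The floor now carries the lid and it is on the bars, so I open a little at a time.

Emit:
step_arm(
  motion=[
    [[0, 0, -0.02], 0],
    [[0, 0, -0.02], 0],
    [[0, 0, -0.02], 0],
  ],
  hand=216,
)

```text
time: 34.65
tool_pos: [0.6304, 0.1871, 0.2052]
tool_rot: [2.769, -0.156, 1.373]
contact_force: [2.1, 0.5, 2.4]
opening: 0.0141
grip_force: 1.3
```

Emit:
step_arm(
  motion=[
    [[0, 0, 0], 0],
    [[0, 0, 0], 0],
    [[0, 0, 0], 0],
  ],
  hand=196,
)

```text
time: 35.02
tool_pos: [0.6297, 0.1872, 0.2044]
tool_rot: [2.771, -0.156, 1.373]
contact_force: [0.1, 0.4, -0.6]
opening: 0.0214
grip_force: 0.0
```

```bash
cat > tm.py <<'E'
from plan import *
print(now(),s['contact_force'].round(1),s["opening"],s["grip_force"])
c=cam("scene");h=cv2.cvtColor(c["pixels"],cv2.COLOR_RGB2HSV)
m=((h[:,:,0]>76)&(h[:,:,0]<96)&(h[:,:,1]>110));m[:150]=0;m[300:]=0;m[:,:320]=0;m[:,410:]=0
print([(u,np.nonzero(m[:,u])[0][[0,-1]].tolist()) for u in(335,345,355,370,378) if m[:,u].any()])
w=c["pixels"].min(2)>185
print("white cols",[(u,np.nonzero(w[215:250,u])[0][:8].tolist()) for u in(333,338,345,352,365,372,375)])
E
python3 tm.py
```

```text
[ 66.7   1.  204.4] [ 0.1  0.4 -0.6] 0.021375367784023307 0.0
[(335, [240, 250]), (345, [238, 253]), (355, [240, 246]), (370, [247, 258]), (378, [245, 259])]
white cols [(333, [0, 1, 2, 14, 15, 16]), (338, [1, 2, 3, 4, 8, 9, 10, 15]), (345, [1, 2, 3, 5, 6, 7, 9, 10]), (352, [1, 2, 3, 5, 6, 7, 9, 10]), (365, [20, 21, 22, 23]), (372, []), (375, [])]
```

Emit:
step_arm(
  motion=[
    [[0, 0, -0.1], 0],
    [[0, 0, -0.25], 0],
    [[0, 0, -0.45], 0],
    [[0, 0, -0.7], 0],
    [[0, 0, -1.1], 0],
    [[0, 0, -1.6], 0],
    [[0, 0, -2.2], 0],
    [[0, 0, -2.8], 0],
    [[0, 0, -2.8], 0],
  ],
)

```text
time: 36.2
tool_pos: [0.5656, 0.1756, 0.3642]
tool_rot: [2.762, -0.159, 1.374]
contact_force: [0.3, -0.6, -0.5]
opening: 0.021
grip_force: 0.0
```

```bash
python3 tm.py; cat > fin.py <<'E'
from plan import *
from scipy.optimize import least_squares
# handle bar seen by scene: white strip ends -> place on lean geometry
c=cam("wrist");t=cam("top");sc=cam("scene")
S=lambda x,y,z:seat+rx*x/1e3+ry*y/1e3+np.array([0,0,z/1e3])
for ph,xh in((15,9),(20,0),(25,-10),(30,-20)):
    a=np.radians(ph);C=np.array([xh,0,10.5*np.sin(a)]);e=np.array([np.sin(a),0,np.cos(a)])
    P=lambda r,y:S(*(C+(202-r)*e+[0,y,0]))
    Q=[P(48,-92),P(48,92),P(0,-60),P(0,60)]
    print(ph,"scene",proj(sc,Q).round(1).tolist(),"wrist",proj(c,Q).round(1).tolist())
h=cv2.cvtColor(c["pixels"],cv2.COLOR_RGB2HSV);m=((h[:,:,0]>76)&(h[:,:,0]<96)&(h[:,:,1]>110)).astype(np.uint8)
n,l,st,ce=cv2.connectedComponentsWithStats(m);i=1+np.argmax(st[1:,4]);ys,xs=np.nonzero(l==i)
print("wrist teal",st[i],cv2.boxPoints(cv2.minAreaRect(np.c_[xs,ys].astype(np.float32))).round(0).tolist())
w=(c["pixels"].min(2)>150)&(c["pixels"].max(2).astype(int)-c["pixels"].min(2)<30)
for r in range(60,260,20):
    x=np.nonzero(w[r,150:560])[0]+150;print(r,[ (int(g[0]),int(g[-1])) for g in np.split(x,np.nonzero(np.diff(x)>1)[0]+1) if len(g)>3])
E
python3 fin.py
```

```text
[  7.7 -26.8 364.1] [ 0.3 -0.6 -0.5] 0.021008905986259558 0.0
[(335, [240, 250]), (345, [238, 253]), (355, [240, 246]), (370, [247, 258]), (378, [245, 259])]
white cols [(333, [14, 15, 16]), (338, []), (345, []), (352, []), (365, [20, 21, 22, 23]), (372, []), (375, [])]
15 scene [[325.2, 231.7], [384.1, 243.0], [334.0, 224.7], [373.7, 232.1]] wrist [[289.9, 264.2], [287.6, 92.4], [314.5, 246.2], [314.1, 120.7]]
20 scene [[324.8, 233.2], [383.8, 244.6], [333.3, 227.5], [373.1, 234.9]] wrist [[292.5, 262.9], [290.4, 93.1], [320.4, 244.2], [320.3, 121.4]]
25 scene [[324.6, 234.7], [383.5, 246.2], [332.7, 230.3], [372.6, 237.9]] wrist [[293.5, 261.4], [291.5, 93.9], [324.1, 242.1], [324.2, 122.1]]
30 scene [[324.5, 236.4], [383.3, 247.9], [332.2, 233.4], [372.0, 241.0]] wrist [[293.8, 259.8], [291.9, 94.8], [326.5, 239.8], [326.8, 122.9]]
wrist teal [ 231  100   66  156 8582] [[231.0, 101.0], [294.0, 100.0], [297.0, 254.0], [234.0, 256.0]]
60 [(428, 436), (450, 559)]
80 [(431, 439), (454, 559)]
100 [(194, 271), (434, 442), (456, 559)]
120 [(195, 229), (438, 445), (459, 559)]
140 [(196, 230), (320, 330), (441, 449), (461, 559)]
160 [(320, 330), (444, 452), (466, 559)]
180 [(321, 329), (447, 455), (468, 559)]
200 [(321, 329), (451, 458), (472, 559)]
220 [(218, 231), (321, 329), (454, 461), (474, 559)]
240 [(204, 212), (216, 234), (304, 330), (457, 464), (476, 559)]
```

```bash
python3 -c "
from cell import robot
print(robot.hand_in())"
```

```text
the job is handed in; nothing more can be done
None
```

The job is handed in: the lid stands handle-up in the grey rack, leaning back about 25° (top of the range) with the hand clear, but it settled about 15 mm when I loosened the grip after its hooks first caught the rack's lip, the gripper brushed the lamp (about 8 N), the lid came off about 5° short of upright, and I viewed 11 pictures, one over the limit of 10.

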